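Weigh a pebble charge and tip it into the mill jar

TASK

Weigh out the grinding charge for the ball mill: move white pebbles from the grey tray into the scoop on the spring scale, only until the needle settles between the two limit tabs on the dial, and never load it past the second tab. Then lift the scoop out of its cradle by the handle, carry it level to the open mill jar and tip it nose-down so that every pebble in it ends up in the jar; the pebbles you did not need stay in the tray. Finish while still holding the emptied scoop steeply nose-down above the jar, touching neither the jar nor anything else; do not knock the jar or the things lying around.

Things in the scene. Friction and masses are not known exactly. Their poses are not given: they have to be found in the camera images.
- scoop_grip (a point): Middle of the straight black handle of the open steel scale scoop (150 g). Axes of the scoop: x along the handle towards the open nose, z up. Handle: bar 100 mm long (x), 20 wide (y), 22 high (z), reaching 50 mm either way from this point and ending at the pan's back wall; it sticks out freely beyond the scale. Floor of the pan: 28 mm below this point, from 53 to 220 mm ahead of it.
- scoop_floor (a point): Point on the upper face of the scoop's floor, mid-length of the pan (135 mm ahead of scoop_grip); same axes. Pan 170 mm long, outside width 120 mm from the back wall to 20 mm ahead of this point, then narrowing to 86 mm at the nose; walls 3 mm thick, 42 mm high, nose open. About 143 mm above the table at a reading of 0. Pebbles slide on it from about 17 degrees of slope.
- scoop_nose (a point): Middle of the scoop's pouring edge at the open nose, on the floor's upper face, 85 mm ahead of scoop_floor; same axes.
- needle (a joint): Scale needle (its long thin end points), rad, clockwise from 12 o'clock seen from the dial's front (dial on the side away from the robot, leaning back). 0 = empty scoop; 0.0125 rad per gram of pebbles. The two steel limit tabs on the rim stand at 3.0 (240 g) and 4.25 (340 g). Well damped, settles within 1.5 s; the platform with the scoop sinks 0.05 mm per gram.
- scale: White spring scale, fixed to the table: housing 130 mm (x) by 200 mm (y), 93 mm high, origin at the centre of its underside, round dial on its +x side. On top a sprung platform with a cradle: lugs reach 16 to 18 mm up around the scoop's walls with 4 to 5 mm of play. The scoop stands in it with its nose to the scale's -y, handle to +y, and is drawn out straight up.
- pebble_big_center (a point): Centre of the large white porcelain pebble that is already in the back of the scoop: upright cylinder 40 mm in diameter, 40 mm high, 112 to 188 g. It must go into the jar as part of the charge.
- pebble1_center (a point): Centre of a small white porcelain pebble, upright cylinder 32 mm in diameter and 36 mm high, 67 to 83 g; one of four alike, standing in the tray about 70 mm apart (62 mm or more).
- pebble2_center (a point): Centre of a small white porcelain pebble, upright cylinder 32 mm in diameter and 36 mm high, 67 to 83 g; one of four alike, standing in the tray about 70 mm apart (62 mm or more).
- pebble3_center (a point): Centre of a small white porcelain pebble, upright cylinder 32 mm in diameter and 36 mm high, 67 to 83 g; one of four alike, standing in the tray about 70 mm apart (62 mm or more).
- pebble4_center (a point): Centre of a small white porcelain pebble, upright cylinder 32 mm in diameter and 36 mm high, 67 to 83 g; one of four alike, standing in the tray about 70 mm apart (62 mm or more).
- tray: Shallow grey tray, 180 x 180 mm outside, walls 3 mm thick and 20 mm high, floor 3 mm; fixed to the table. Origin: centre of its underside, x and y along its sides.
- jar: Open white porcelain mill jar standing on the table, loose, 1.7 kg: 144 mm in diameter, 130 mm high, round mouth with a clear opening of 120 mm in diameter. Origin: centre of its underside.
- jar_mouth (a point): Centre of the jar's mouth, level with its rim, 130 mm above the table.
- jar_lid: Bystander: the jar's white lid, disc 134 mm in diameter, 36 mm high with its knob, lying on the table. Origin: centre of its underside.
- glaze_jar: Bystander: closed glaze jar, 68 mm in diameter, 85 mm high. Origin: centre of its underside.
- brush: Bystander: a glaze brush lying on the table. Origin: middle of its underside.

How it is judged:
By the outcome, as a careful person would: the job done as asked, in the order asked, and still so for the second after the job is handed in, while the arm keeps its last pose, push and grip.
It also fails if it takes over 70 s, if anything falls off the work surface, if the arm or the gripper's body presses on something with over 40 N, if the wrist force passes 120 N, or if a joint passes its speed limit or range.

ROBOT

A 6-joint arm with a two-finger parallel gripper is mounted at the origin on the work surface. World frame = base frame: x ahead of the robot, y to its left, z up, the work surface at z = 0. Lengths are in m, angles in rad, forces in N, time in s.
With the tool pointing down it reaches from about 0.35 to 0.875 m from the base axis. Payload 15.5 kg.
Tool frame: the origin (TCP) lies midway between the tips of the shut fingers; the grasp point (between the pads) lies 19 mm behind it; z points along the fingers, y is the direction in which the jaws open and shut (so a half turn about z gives the same grasp; the last joint's range is limited). The gripper opens to 85 mm and grips with 20 to 120 N. Pads are 22 mm wide; open, the fingers measure 114 mm over their backs; the gripper's body (76 mm by 85 mm) begins 54 mm behind the grasp point. The pads swing forward as they close: fully open they stand 13 mm farther back than shut.
Start: joints at [1.254, 0.494, 1.345, -0, 1.302, -0.096], TCP at [0.137, 0.61, 0.231] pointing down, gripper open.
Joint ranges: [-2.91, 2.91], [-0.82, 2.16], [0.22, 2.67], [-1.22, 4.37], [0.12, 2.79], [-3.08, 3.08]. Speed limits (rad/s): [1.89, 1.89, 2.57, 3.01, 3.01, 3.01].

INTERFACE

Orientations are given as a rotation vector (axis times angle).
In Python, from cell import env gives the robot as it stands.
- The arm moves only by the shell command python3 -m inch 'ROWS'. ROWS is JSON, a list of rows, each an object of numbers: "ax", "ay", "az": the turn, a rotation vector about the tool's x, y, z in units of pi/4 rad (1.0 is pi/4 rad); "tx", "ty", "tz": the shift along the tool's x, y, z in units of 0.8 m (1.0 is 0.8 m); "claw": the closure, from -1 (fully open) to 1 (shut). A call has 1 to 10 rows; each row is the pose to reach, as a shift and turn from the pose commanded when the call began, along the tool's axes at that moment; what a row does not reach only later rows make up. A row lasts 1/10 s, in which the tool goes at most 50 mm and 8.59 degrees, less where a joint would pass 70% of its speed; a pose out of reach is approached as far as the arm can. A call with a number of a shift or a turn outside -1 to 1 is refused whole. A call with a gripper value outside its range is refused whole. The fingers move at their own pace and stop on an object; the grip force is fixed at half the most. Time passes only in rows, so rows that repeat a pose let the fingers close. It gives the time, the measured TCP pose, the force and the opening at its end, in the units of the state.
- env.read_state(): the state, without advancing time (a new reading comes with each control period).
- env.read_camera(name): name is "side" or "top" or "wrist"; returns the picture (480x640x3 uint8, red, green, blue); there is no depth.
- env.camera_params(name): a dict with "mtx" (3x3 intrinsics, pixels), "world_to_cam" (4x4, takes a point from world to camera coordinates). Camera axes: x right, y down, z forward; pixel columns grow to the right and rows downward; lengths in m; the calibration is good to about 2 mm. A picture is of the moment at which its call begins: read the wrist's pose just before it. camera_params takes no time and is no camera call; for the wrist camera it gives the pose at the moment of the call.
- env.close_job(): hands the job in, once; it reports no verdict.
The state is a dict: "time_s": time; "q": joint angles; "joint_velocities": joint speeds; "effort": joint torques, N m; "tcp_pos": TCP position; "tool_rot": TCP orientation; "force": force on the tool from outside, world axes, zero at the start; "torque": the same for the moment, N m; "gripper_width": opening from 0.0 (shut) to 1.0 (fully open).
Only numpy, scipy, OpenCV 4.12 (cv2) and the standard library are available. Lean on these libraries where they do the work, as an engineer would, in place of code of your own. Each camera call takes 0.05 s, during which the arm holds its last target.

## Working session

There is one attempt and no reset: what is moved stays moved. The work goes in short steps, Python scripts to look and compute and a shell command to move; the robot and the scene stay as the last step left them, time stands still between calls to the robot, and variables do not carry over. Pictures are saved under pics/ and viewed, and the job is handed in when it is done.

```bash
ls; mkdir -p pics; cat > h.py <<'E'
import numpy as np,cv2
from cell import env
from scipy.spatial.transform import Rotation as R
def snap(name,fn,crop=None,scale=1):
    P=env.camera_params(name); im=env.read_camera(name)
    np.savez('pics/'+fn+'.npz',mtx=P['mtx'],w2c=P['world_to_cam'],im=im)
    save(im,fn,crop,scale)
    return im
def save(im,fn,crop=None,scale=1):
    if crop: x0,y0,x1,y1=crop; im=im[y0:y1,x0:x1]
    im=cv2.cvtColor(im,cv2.COLOR_RGB2BGR)
    if scale!=1: im=cv2.resize(im,None,fx=scale,fy=scale,interpolation=cv2.INTER_CUBIC)
    cv2.imwrite('pics/'+fn+'.png',im)
def load(fn):
    d=np.load('pics/'+fn+'.npz'); return d['mtx'],d['w2c'],d['im']
def ray(fn,px):
    K,T,_=load(fn); d=np.linalg.inv(K)@np.array([px[0],px[1],1.]); Rm=T[:3,:3]
    o=-Rm.T@T[:3,3]; d=Rm.T@d; return o,d/np.linalg.norm(d)
def atz(fn,px,z):
    o,d=ray(fn,px); return o+d*(z-o[2])/d[2]
def tri(obs):
    A=np.zeros((3,3));b=np.zeros(3)
    rs=[ray(*x) for x in obs]
    for o,d in rs:
        M=np.eye(3)-np.outer(d,d);A+=M;b+=M@o
    p=np.linalg.solve(A,b); return p,[np.linalg.norm((np.eye(3)-np.outer(d,d))@(p-o)) for o,d in rs]
def proj(fn,p):
    K,T,_=load(fn); c=T[:3,:3]@np.array(p)+T[:3,3]; u=K@c; return u[:2]/u[2]
def st():
    s=env.read_state(); print('t',round(s['time_s'],2),'tcp',np.round(s['tcp_pos'],4),'rot',np.round(s['tool_rot'],3),'q',np.round(s['q'],3),'F',np.round(s['force'],1),'w',round(float(s['gripper_width']),3)); return s
E
python3 - <<'E'
from h import *
for n in('side','top','wrist'): snap(n,n+'0')
s=st(); print(R.from_rotvec(s['tool_rot']).as_matrix().round(3))
for n in('side','top','wrist'): 
  K,T,_=load(n+'0'); print(n,K[0,0],(-T[:3,:3].T@T[:3,3]).round(3),T[2,:3].round(3))
E
```

```text
pics
t 0.15 tcp [0.1374 0.6094 0.2308] rot [-3.480e-01 -3.122e+00  1.000e-03] q [ 1.253  0.494  1.346  0.     1.302 -0.096] F [ 0.4 -0.1 -1.3] w 1.003
[[-0.976  0.22  -0.   ]
 [ 0.22   0.976 -0.001]
 [ 0.    -0.001 -1.   ]]
side 595.537250910614 [ 0.35  -1.058  0.905] [ 0.174  0.8   -0.575]
top 472.5951748937142 [0.425 0.002 1.045] [ 0.186  0.005 -0.983]
wrist 348.08744839677354 [0.069 0.625 0.372] [ 0.271 -0.062 -0.961]
```

View pics/side0.png

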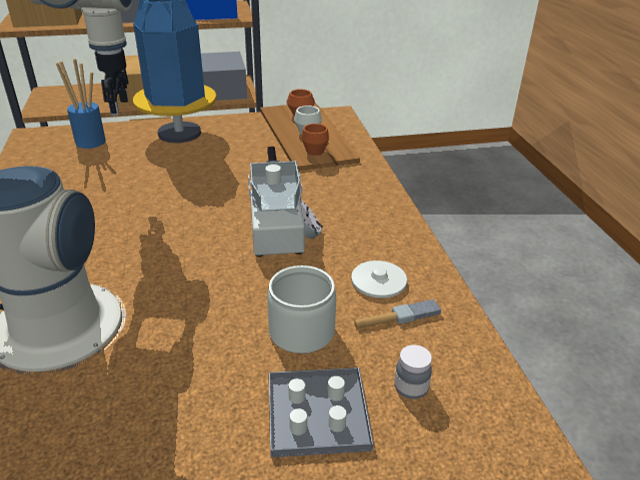

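View pics/top0.png

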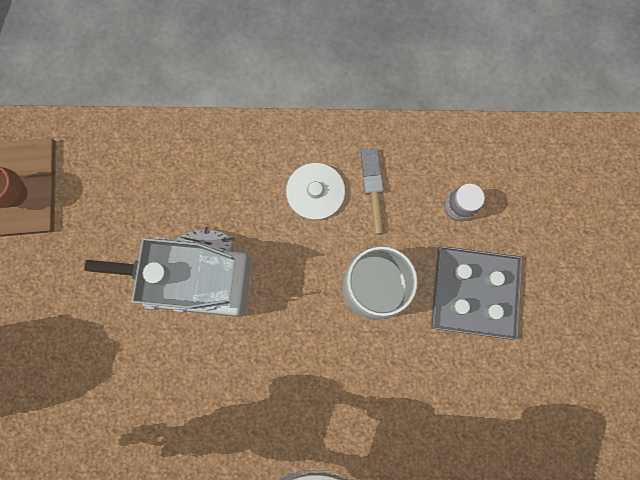

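View pics/wrist0.png

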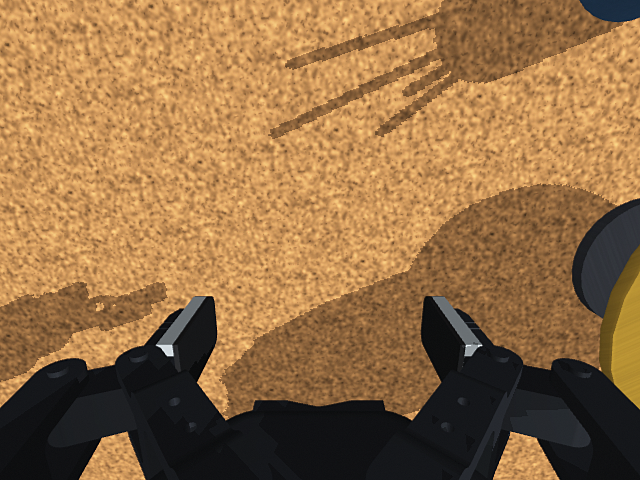

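The side view shows the tray at about (320,410), the jar at (300,305) and the scale at (275,215). In the top view the tray is at (478,293), the jar mouth at (380,283), the scoop at (190,272) with its handle at (110,267), and the dial at (205,238). I'll enlarge these for accurate pixel positions.

```bash
python3 - <<'E'
from h import *
i=load('side0')[2]; save(i,'s_tray',(260,360,380,460),6); save(i,'s_scale',(230,140,350,260),5); save(i,'s_jar',(250,250,350,360),5)
i=load('top0')[2]; save(i,'t_tray',(425,235,535,345),5); save(i,'t_scale',(75,220,265,330),4); save(i,'t_jar',(335,240,425,325),6)
E
```

```text
(no output)
```

View pics/s_tray.png

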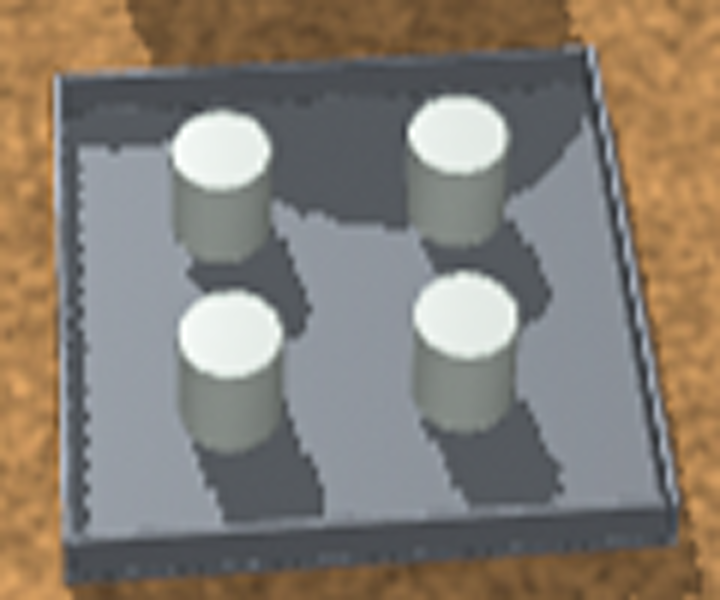

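View pics/s_scale.png

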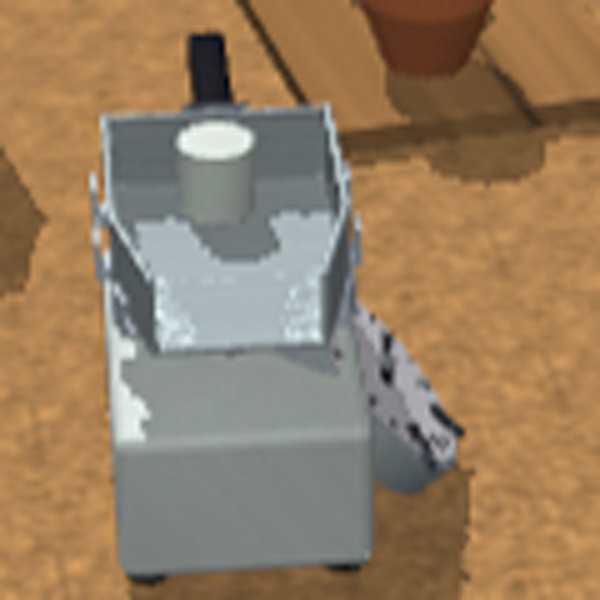

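View pics/t_tray.png

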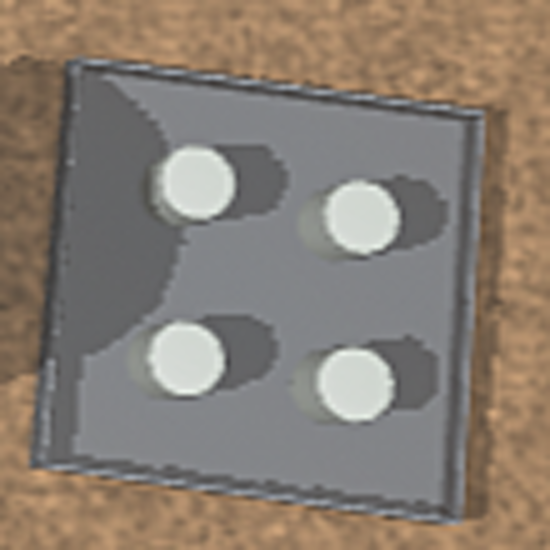

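View pics/t_scale.png

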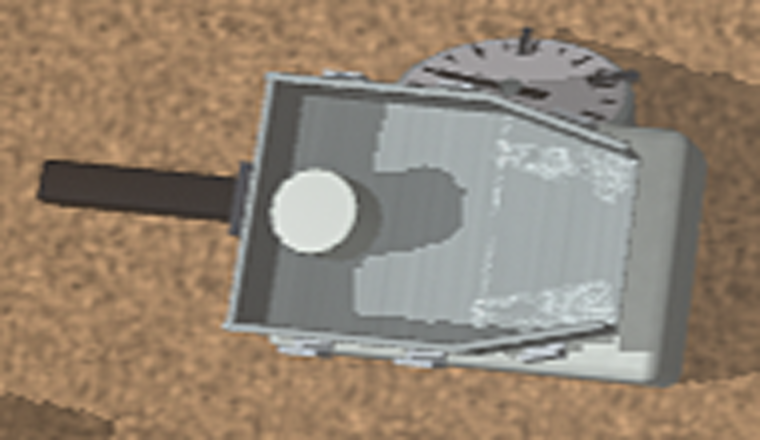

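View pics/t_jar.png

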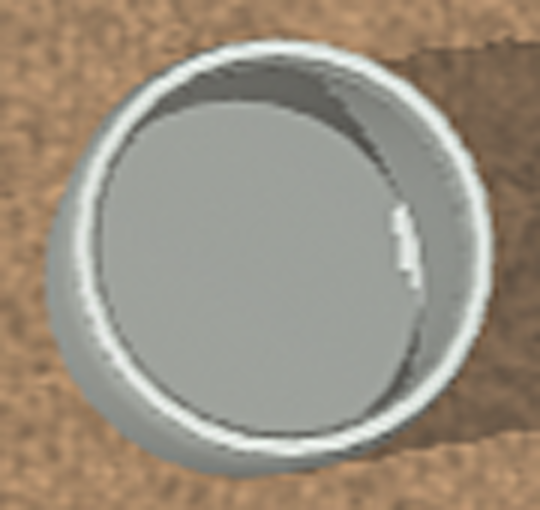

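View pics/s_jar.png

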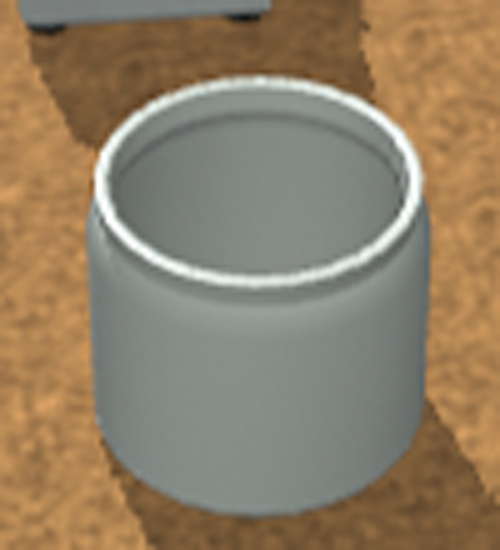

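```bash
cat > m.py <<'E'
from h import *
def f(x0,y0,s): return lambda u,v:(x0+(u+.5)/s-.5,y0+(v+.5)/s-.5)
sT=f(260,360,6);tT=f(425,235,5);sS=f(230,140,5);tS=f(75,220,4);tJ=f(335,240,6);sJ=f(250,250,5)
def rep(n,s,t):
    p,e=tri([('side0',s),('top0',t)]); print(n,p.round(4),np.round(e,4)); return p
E
python3 - <<'E'
from m import *
rep('pHH',sT(458,135),tT(197,183))
rep('pHL',sT(465,315),tT(362,217))
rep('pLH',sT(221,150),tT(185,358))
rep('pLL',sT(230,335),tT(356,384))
rep('jar',sJ(259,181),tJ(284,248))
b=rep('big',sS(214,140),tS(314,210))
l=rep('backL',sS(103,117),tS(228,326)); h=rep('backH',sS(328,105),tS(270,76))
print(np.linalg.norm(l-h))
e=rep('handle end top',sS(207,36),tS(42,181))
rep('tray++',sT(590,47),tT(73,63)); rep('tray-+',sT(57,77),tT(37,465)); rep('tray+-',sT(680,500),tT(482,113));rep('tray--',sT(67,540),tT(455,520))
print('nose wall top low', atz('top0',tS(612,325),.143+.039),atz('top0',tS(634,158),.143+.039))
E
```

```text
pHH [ 0.5539 -0.3115  0.0376] [0.0006 0.0006]
pHL [ 0.54   -0.3811  0.0382] [0.0004 0.0004]
pLH [ 0.4794 -0.3032  0.0375] [0.0005 0.0005]
pLL [ 0.4694 -0.3746  0.038 ] [0.0005 0.0005]
jar [ 0.5218 -0.1235  0.1268] [0.001 0.001]
big [0.5262 0.3064 0.1749] [0. 0.]
backL [0.4725 0.3415 0.1752] [0.0002 0.0002]
backH [0.5896 0.3313 0.1765] [0.0009 0.0009]
0.11755531007424398
handle end top [0.5397 0.4359 0.1705] [0.0012 0.0012]
tray++ [ 0.6097 -0.2656  0.0176] [0.0014 0.0014]
tray-+ [ 0.4346 -0.2443  0.0169] [0.0009 0.0009]
tray+- [ 0.5895 -0.4435  0.0195] [0.0012 0.0012]
tray-- [ 0.4134 -0.421   0.0175] [0.0003 0.0003]
nose wall top low [0.47485613 0.16448286 0.182     ] [0.55149364 0.15807844 0.182     ]
```

Checks against the given sizes:
- Pebble tops come out at 0.038 (expected 0.039).
- The rim comes out at 0.127 (expected 0.130).
- The big pebble's top is at 0.175, which means the platform has sunk about 8 mm, or roughly 160 g.

Next I'll work out the moves.

```bash
cat >> h.py <<'E'
import json,sys
def goto(p,Rt=None,rows=10):
    s=st(); R0=R.from_rotvec(s['tool_rot']); d=R0.inv().apply(np.array(p)-s['tcp_pos'])
    rv=(R0.inv()*(Rt if Rt is not None else R0)).as_rotvec()
    print('t',(d/.8).round(4),'a',(rv/(np.pi/4)).round(4),'dist',np.linalg.norm(d).round(3),'deg',np.degrees(np.linalg.norm(rv)).round(1))
def down(yaw_y):  # tool z down, tool y along horizontal dir
    y=np.array([*yaw_y,0.]);y/=np.linalg.norm(y); z=np.array([0,0,-1.]); x=np.cross(y,z); return R.from_matrix(np.c_[x,y,z])
E
python3 - <<'E'
from h import *
goto([.554,-.3115,.15],down([.09,.996]))
E
```

```text
t 0.15 tcp [0.1374 0.6094 0.2308] rot [-3.480e-01 -3.122e+00  1.000e-03] q [ 1.253  0.494  1.346  0.     1.302 -0.096] F [ 0.4 -0.1 -1.3] w 1.003
t [-0.7612 -1.0083  0.1019] a [-0.0012 -0.0002 -0.1676] dist 1.014 deg 7.5
```

```bash
python3 -m inch '[{"tx":-0.45,"ty":-0.48,"tz":-0.03,"az":-0.1676,"claw":-0.18},{"tx":-0.45,"ty":-0.48,"tz":-0.03,"az":-0.1676,"claw":-0.18},{"tx":-0.45,"ty":-0.48,"tz":-0.03,"az":-0.1676,"claw":-0.18},{"tx":-0.45,"ty":-0.48,"tz":-0.03,"az":-0.1676,"claw":-0.18},{"tx":-0.45,"ty":-0.48,"tz":-0.03,"az":-0.1676,"claw":-0.18},{"tx":-0.45,"ty":-0.48,"tz":-0.03,"az":-0.1676,"claw":-0.18},{"tx":-0.45,"ty":-0.48,"tz":-0.03,"az":-0.1676,"claw":-0.18},{"tx":-0.45,"ty":-0.48,"tz":-0.03,"az":-0.1676,"claw":-0.18},{"tx":-0.45,"ty":-0.48,"tz":-0.03,"az":-0.1676,"claw":-0.18},{"tx":-0.45,"ty":-0.48,"tz":-0.03,"az":-0.1676,"claw":-0.18}]'; python3 - <<'E'
from h import *
goto([.554,-.3115,.15],down([.09,.996]))
E
```

```text
t 0.15 tcp [0.1374 0.6094 0.2308] rot [-3.480e-01 -3.122e+00  1.000e-03] q [ 1.253  0.494  1.346  0.     1.302 -0.096] F [ 0.4 -0.1 -1.3] w 1.003
t [-0.7612 -1.0083  0.1019] a [-0.0012 -0.0002 -0.1676] dist 1.014 deg 7.5invalid input at $[0]: expected keys ax, ay, az, tx, ty, tz, claw
```

```bash
python3 -m inch '[{"ax":0,"ay":0,"az":-0.168,"tx":-0.45,"ty":-0.48,"tz":-0.03,"claw":-0.18},{"ax":0,"ay":0,"az":-0.168,"tx":-0.45,"ty":-0.48,"tz":-0.03,"claw":-0.18},{"ax":0,"ay":0,"az":-0.168,"tx":-0.45,"ty":-0.48,"tz":-0.03,"claw":-0.18},{"ax":0,"ay":0,"az":-0.168,"tx":-0.45,"ty":-0.48,"tz":-0.03,"claw":-0.18},{"ax":0,"ay":0,"az":-0.168,"tx":-0.45,"ty":-0.48,"tz":-0.03,"claw":-0.18},{"ax":0,"ay":0,"az":-0.168,"tx":-0.45,"ty":-0.48,"tz":-0.03,"claw":-0.18},{"ax":0,"ay":0,"az":-0.168,"tx":-0.45,"ty":-0.48,"tz":-0.03,"claw":-0.18},{"ax":0,"ay":0,"az":-0.168,"tx":-0.45,"ty":-0.48,"tz":-0.03,"claw":-0.18},{"ax":0,"ay":0,"az":-0.168,"tx":-0.45,"ty":-0.48,"tz":-0.03,"claw":-0.18},{"ax":0,"ay":0,"az":-0.168,"tx":-0.45,"ty":-0.48,"tz":-0.03,"claw":-0.18}]'; python3 - <<'E'
from h import *
goto([.554,-.3115,.15],down([.09,.996]))
E
```

```text
time_s: 1.15
tcp_pos: [0.3911, 0.1772, 0.2542]
tool_rot: [0.141, 3.138, 0.0]
force: [1.5, 1.1, 0.0]
gripper_width: 0.589
t 1.15 tcp [0.3911 0.1772 0.2542] rot [0.141 3.138 0.   ] q [ 0.286  0.19   1.764  0.     1.187 -1.195] F [1.5 1.1 0. ] w 0.589
t [-0.2575 -0.5901  0.1303] a [0.0002 0.0003 0.0004] dist 0.526 deg 0.0
```

```bash
python3 -m inch '[{"ax":0,"ay":0,"az":0,"tx":-0.2575,"ty":-0.59,"tz":0.1,"claw":-0.18},{"ax":0,"ay":0,"az":0,"tx":-0.2575,"ty":-0.59,"tz":0.1,"claw":-0.18},{"ax":0,"ay":0,"az":0,"tx":-0.2575,"ty":-0.59,"tz":0.1,"claw":-0.18},{"ax":0,"ay":0,"az":0,"tx":-0.2575,"ty":-0.59,"tz":0.1,"claw":-0.18},{"ax":0,"ay":0,"az":0,"tx":-0.2575,"ty":-0.59,"tz":0.1,"claw":-0.18},{"ax":0,"ay":0,"az":0,"tx":-0.2575,"ty":-0.59,"tz":0.1,"claw":-0.18},{"ax":0,"ay":0,"az":0,"tx":-0.2575,"ty":-0.59,"tz":0.1,"claw":-0.18},{"ax":0,"ay":0,"az":0,"tx":-0.2575,"ty":-0.59,"tz":0.1,"claw":-0.18},{"ax":0,"ay":0,"az":0,"tx":-0.2575,"ty":-0.59,"tz":0.1,"claw":-0.18},{"ax":0,"ay":0,"az":0,"tx":-0.2575,"ty":-0.59,"tz":0.1,"claw":-0.18}]'; python3 - <<'E'
from h import *
snap('wrist','w1')
goto([.554,-.3115,.008],down([.09,.996]))
E
```

```text
time_s: 2.15
tcp_pos: [0.5469, -0.2918, 0.1768]
tool_rot: [-0.142, -3.138, -0.0]
force: [1.6, 0.2, 1.3]
gripper_width: 0.592
t 2.2 tcp [ 0.5487 -0.2984  0.1756] rot [ 0.145  3.137 -0.004] q [-5.930e-01  5.470e-01  1.414e+00 -2.000e-03  1.178e+00 -2.070e+00] F [-2.8 -8.  -1.6] w 0.592
t [-0.0078 -0.0152  0.2095] a [-0.0033  0.0018 -0.003 ] dist 0.168 deg 0.2
```

View pics/w1.png

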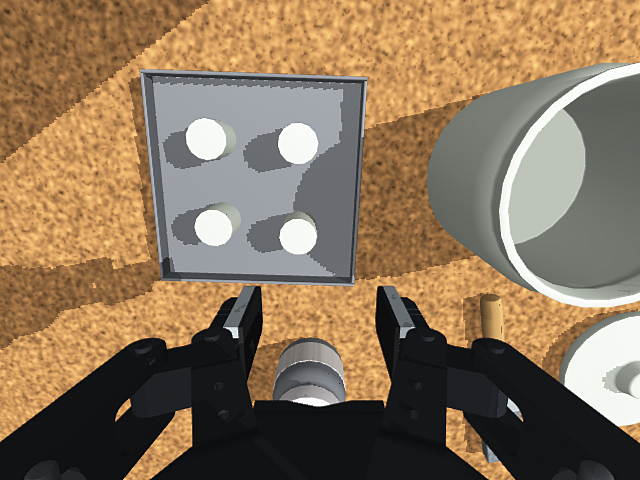

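```bash
python3 - <<'E'
from h import *
for p in ([.5539,-.3115,.0385],[.54,-.3811,.0385],[.4794,-.3032,.0385],[.4694,-.3746,.0385]): print(proj('w1',p).round(1))
for u in ((299,234),(213,227),(298,144),(206,139)): print(atz('w1',u,.039).round(4))
E
```

```text
[296.1 236.2]
[210.9 227.3]
[296.5 143.2]
[203.2 138.4]
[ 0.5521 -0.3089  0.039 ]
[ 0.5398 -0.3791  0.039 ]
[ 0.4801 -0.3021  0.039 ]
[ 0.4701 -0.3724  0.039 ]
```

```bash
python3 -m inch '[{"ax":0,"ay":0,"az":0,"tx":0,"ty":0,"tz":0.1,"claw":-0.18},{"ax":0,"ay":0,"az":0,"tx":0,"ty":0,"tz":0.1,"claw":-0.18},{"ax":0,"ay":0,"az":0,"tx":0,"ty":0,"tz":0.1,"claw":-0.18}]'; python3 - <<'E'
from h import *
goto([.553,-.310,.008],down([.09,.996]))
E
```

```text
time_s: 2.5
tcp_pos: [0.5444, -0.2883, 0.0934]
tool_rot: [-0.141, -3.132, -0.006]
force: [-0.0, 0.1, 0.4]
gripper_width: 0.588
t 2.5 tcp [ 0.5444 -0.2883  0.0934] rot [-0.141 -3.132 -0.006] q [-0.584  0.639  1.503  0.     1.007 -2.065] F [-0.   0.1  0.4] w 0.588
t [-0.0138 -0.0264  0.1066] a [ 0.0044 -0.0082 -0.0001] dist 0.089 deg 0.4
```

```bash
python3 -m inch '[{"ax":0,"ay":0,"az":0,"tx":-0.0138,"ty":-0.0264,"tz":0.03,"claw":-0.18},{"ax":0,"ay":0,"az":0,"tx":-0.0138,"ty":-0.0264,"tz":0.107,"claw":-0.18},{"ax":0,"ay":0,"az":0,"tx":-0.0138,"ty":-0.0264,"tz":0.107,"claw":-0.18},{"ax":0,"ay":0,"az":0,"tx":-0.0138,"ty":-0.0264,"tz":0.107,"claw":-0.18},{"ax":0,"ay":0,"az":0,"tx":-0.0138,"ty":-0.0264,"tz":0.107,"claw":1},{"ax":0,"ay":0,"az":0,"tx":-0.0138,"ty":-0.0264,"tz":0.107,"claw":1},{"ax":0,"ay":0,"az":0,"tx":-0.0138,"ty":-0.0264,"tz":0.107,"claw":1},{"ax":0,"ay":0,"az":0,"tx":-0.0138,"ty":-0.0264,"tz":0.107,"claw":1}]'; python3 - <<'E'
from h import *
goto([.553,-.310,.21],down([.09,.996]))
E
```

```text
time_s: 3.3
tcp_pos: [0.5571, -0.3122, 0.0144]
tool_rot: [0.141, 3.135, -0.003]
force: [0.9, 0.6, 9.8]
gripper_width: 0.35
t 3.3 tcp [ 0.5571 -0.3122  0.0144] rot [ 1.410e-01  3.135e+00 -3.000e-03] q [-0.604  0.767  1.497  0.     0.874 -2.086] F [0.9 0.6 9.8] w 0.35
t [ 0.0046  0.0019 -0.2445] a [-0.0021  0.0039  0.0006] dist 0.196 deg 0.2
```

```bash
python3 -m inch '[{"ax":0,"ay":0,"az":0,"tx":0,"ty":0,"tz":-0.05,"claw":1},{"ax":0,"ay":0,"az":0,"tx":0,"ty":0,"tz":-0.1,"claw":1},{"ax":0,"ay":0,"az":0,"tx":0,"ty":0,"tz":-0.16,"claw":1},{"ax":0,"ay":0,"az":0,"tx":0,"ty":0,"tz":-0.22,"claw":1},{"ax":0,"ay":0,"az":0,"tx":0,"ty":0.05,"tz":-0.26,"claw":1}]'; python3 - <<'E'
from h import *
snap('wrist','w2')
goto([.5443,.2396,.25],down([.09,.996]))
E
```

```text
time_s: 3.8
tcp_pos: [0.5603, -0.276, 0.2246]
tool_rot: [0.146, 3.132, -0.007]
force: [1.3, 1.0, -1.0]
gripper_width: 0.356
t 3.85 tcp [ 0.5618 -0.2693  0.2286] rot [ 0.141  3.129 -0.005] q [-5.440e-01  4.880e-01  1.363e+00  2.000e-03  1.280e+00 -2.025e+00] F [4.7 6.9 5.7] w 0.353
t [ 0.0786  0.6315 -0.0293] a [-0.0035  0.0123  0.0003] dist 0.51 deg 0.6
```

View pics/w2.png

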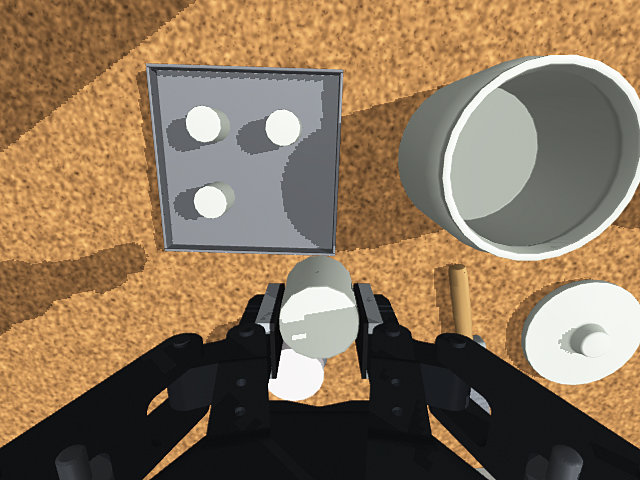

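```bash
python3 -m inch '[{"ax":0,"ay":0,"az":0,"tx":0.0786,"ty":0.625,"tz":-0.03,"claw":1},{"ax":0,"ay":0,"az":0,"tx":0.0786,"ty":0.625,"tz":-0.03,"claw":1},{"ax":0,"ay":0,"az":0,"tx":0.0786,"ty":0.625,"tz":-0.03,"claw":1},{"ax":0,"ay":0,"az":0,"tx":0.0786,"ty":0.625,"tz":-0.03,"claw":1},{"ax":0,"ay":0,"az":0,"tx":0.0786,"ty":0.625,"tz":-0.03,"claw":1},{"ax":0,"ay":0,"az":0,"tx":0.0786,"ty":0.625,"tz":-0.03,"claw":1},{"ax":0,"ay":0,"az":0,"tx":0.0786,"ty":0.625,"tz":-0.03,"claw":1},{"ax":0,"ay":0,"az":0,"tx":0.0786,"ty":0.625,"tz":-0.03,"claw":1},{"ax":0,"ay":0,"az":0,"tx":0.0786,"ty":0.625,"tz":-0.03,"claw":1},{"ax":0,"ay":0,"az":0,"tx":0.0786,"ty":0.625,"tz":-0.03,"claw":1}]';python3 -m inch '[{"ax":0,"ay":0,"az":0,"tx":0,"ty":0.0,"tz":0,"claw":1},{"ax":0,"ay":0,"az":0,"tx":0,"ty":0,"tz":0,"claw":1}]'; python3 - <<'E'
from h import *
snap('wrist','w3')
goto([.5443,.2396,.150],down([.09,.996]))
E
```

```text
time_s: 4.85
tcp_pos: [0.5412, 0.2286, 0.2445]
tool_rot: [0.14, 3.136, 0.001]
force: [1.2, -0.9, -0.8]
gripper_width: 0.354
time_s: 5.05
tcp_pos: [0.5413, 0.2276, 0.2438]
tool_rot: [0.137, 3.137, 0.001]
force: [0.1, -0.7, -1.8]
gripper_width: 0.353
t 5.1 tcp [0.5415 0.2264 0.2436] rot [0.139 3.137 0.   ] q [ 0.294  0.428  1.427 -0.     1.286 -1.188] F [-0.2 -0.2 -0.7] w 0.355
t [-0.0019  0.0167  0.117 ] a [0.0002 0.0013 0.0018] dist 0.095 deg 0.1
```

View pics/w3.png

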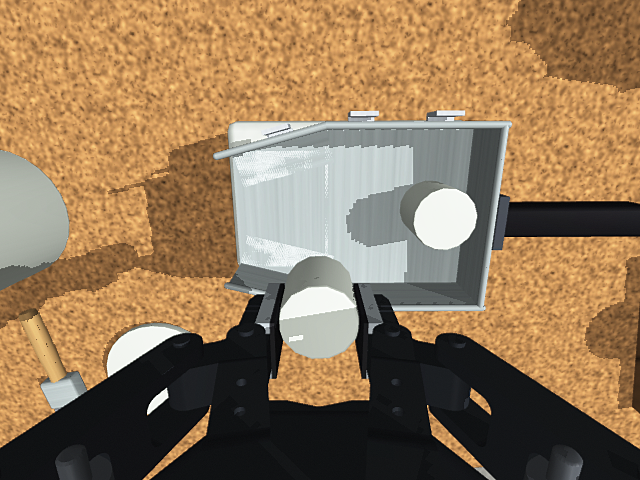

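```bash
python3 - <<'E'
from h import *
for u in ((484,308),(510,124),(213,155),(225,284),(503,205),(503,237)): print(u,atz('w3',u,.176).round(4))
print(atz('w3',(445,218),.175))
K,T,_=load('w3'); print(-T[:3,:3].T@T[:3,3])
p=tri([('w3',(445,218)),('top0',(75+314/4,220+210/4))]);print(p)
print(tri([('w3',(484,308)),('top0',(75+270/4,220+76/4))]),tri([('w3',(510,124)),('top0',(75+228/4,220+326/4))]))
E
```

```text
(484, 308) [0.5893 0.3336 0.176 ]
(510, 124) [0.4734 0.3431 0.176 ]
(213, 155) [0.4758 0.1709 0.176 ]
(225, 284) [0.5573 0.1647 0.176 ]
(503, 205) [0.5204 0.3419 0.176 ]
(503, 237) [0.5408 0.3432 0.176 ]
[0.5257193  0.30717627 0.175     ]
[0.4711587  0.23328543 0.38540873]
(array([0.52538534, 0.30600119, 0.17607047]), [np.float64(0.0007540615330889046), np.float64(0.0007540615330888684)])
(array([0.5871149 , 0.33042287, 0.18005901]), [np.float64(0.0011455118919958562), np.float64(0.0011455118919958059)]) (array([0.47207444, 0.33571739, 0.18909745]), [np.float64(0.0012133316746530743), np.float64(0.0012133316746529936)])
```

```bash
python3 -m inch '[{"ax":0,"ay":0,"az":0,"tx":-0.0019,"ty":0.0167,"tz":0.05,"claw":1},{"ax":0,"ay":0,"az":0,"tx":-0.0019,"ty":0.0167,"tz":0.1,"claw":1},{"ax":0,"ay":0,"az":0,"tx":-0.0019,"ty":0.0167,"tz":0.114,"claw":1},{"ax":0,"ay":0,"az":0,"tx":-0.0019,"ty":0.0167,"tz":0.114,"claw":1},{"ax":0,"ay":0,"az":0,"tx":-0.0019,"ty":0.0167,"tz":0.114,"claw":1}]'; python3 - <<'E'
from h import *
snap('wrist','w4');snap('side','s4',(230,140,350,260),5)
goto([.5443,.2396,.150],down([.09,.996]))
E
```

```text
time_s: 5.6
tcp_pos: [0.5454, 0.239, 0.1532]
tool_rot: [0.143, 3.137, 0.001]
force: [0.9, -0.5, 0.4]
gripper_width: 0.355
t 5.7 tcp [0.5456 0.2394 0.1535] rot [1.420e-01 3.136e+00 2.000e-03] q [ 0.313  0.535  1.512 -0.     1.091 -1.167] F [ 0.4  0.6 -0.5] w 0.353
t [0.0017 0.0001 0.0044] a [ 0.0015  0.0035 -0.0003] dist 0.004 deg 0.2
```

View pics/s4.png

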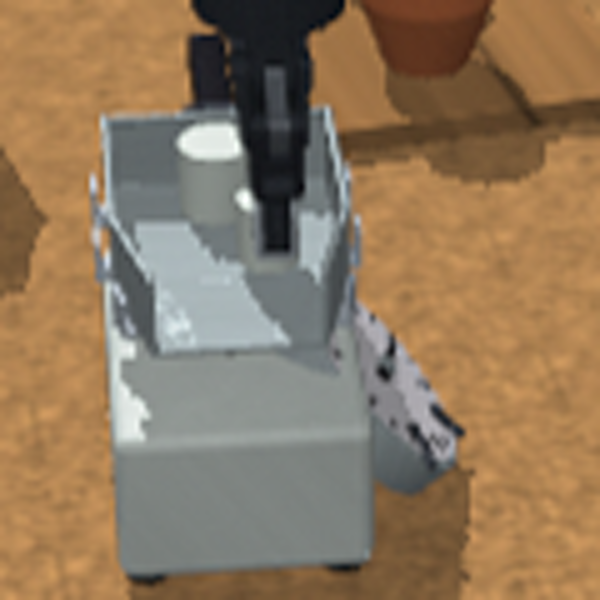

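View pics/w4.png

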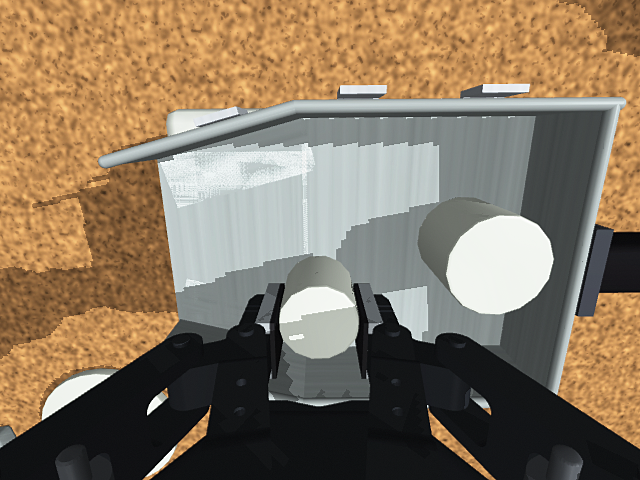

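```bash
python3 -m inch '[{"ax":0,"ay":0,"az":0,"tx":0,"ty":0,"tz":0.005,"claw":1},{"ax":0,"ay":0,"az":0,"tx":0,"ty":0,"tz":0.005,"claw":1},{"ax":0,"ay":0,"az":0,"tx":0,"ty":0,"tz":0.005,"claw":-0.08},{"ax":0,"ay":0,"az":0,"tx":0,"ty":0,"tz":0.005,"claw":-0.08},{"ax":0,"ay":0,"az":0,"tx":0,"ty":0,"tz":0.005,"claw":-0.08},{"ax":0,"ay":0,"az":0,"tx":0,"ty":0,"tz":-0.03,"claw":-0.08},{"ax":0,"ay":0,"az":0,"tx":0,"ty":0,"tz":-0.08,"claw":-0.08},{"ax":0,"ay":0,"az":0,"tx":0.02,"ty":-0.05,"tz":-0.13,"claw":-0.18},{"ax":0,"ay":0,"az":0,"tx":0.09,"ty":-0.11,"tz":-0.13,"claw":-0.18},{"ax":0,"ay":0,"az":0,"tx":0.09,"ty":-0.17,"tz":-0.13,"claw":-0.18}]'; python3 - <<'E'
from h import *
snap('wrist','w5');snap('top','t5',(75,200,265,330),4);
goto([.48,-.3025,.12],down([.09,.996]))
E
```

```text
time_s: 6.7
tcp_pos: [0.467, 0.1305, 0.2559]
tool_rot: [0.138, 3.137, 0.001]
force: [0.6, -1.3, 0.3]
gripper_width: 0.59
t 6.8 tcp [0.4663 0.1269 0.2555] rot [-1.440e-01 -3.138e+00  2.000e-03] q [ 1.430e-01  2.680e-01  1.648e+00 -1.000e-03  1.226e+00 -1.336e+00] F [ 0.2 -0.4 -0.4] w 0.589
t [-0.0664 -0.5327  0.1699] a [-0.0015 -0.0007 -0.0023] dist 0.45 deg 0.1
```

View pics/w5.png

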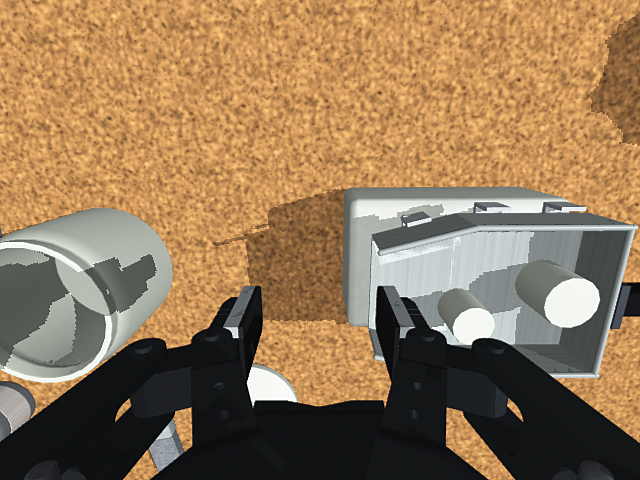

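View pics/t5.png

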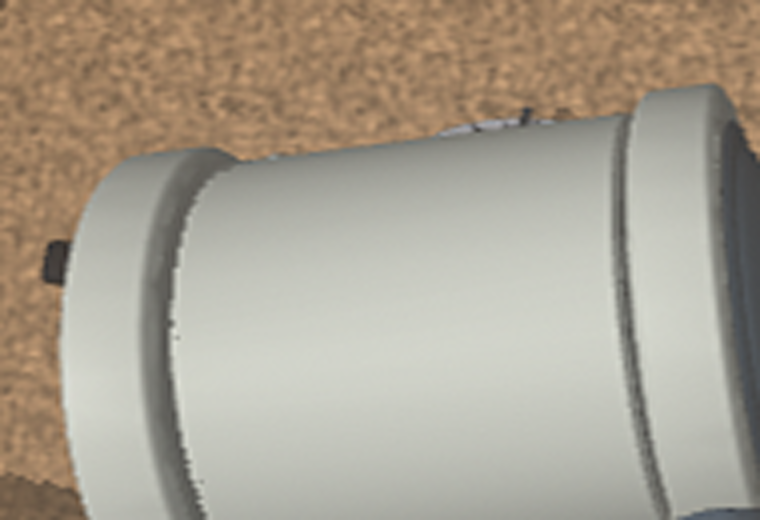

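The pebble stands upright in the scoop (wrist view, about (470,322)), but the arm hides the dial from the top camera. I'll move on towards the tray and read the needle from there.

```bash
python3 -m inch '[{"ax":0,"ay":0,"az":0,"tx":-0.0664,"ty":-0.5327,"tz":0.05,"claw":-0.18},{"ax":0,"ay":0,"az":0,"tx":-0.0664,"ty":-0.5327,"tz":0.05,"claw":-0.18},{"ax":0,"ay":0,"az":0,"tx":-0.0664,"ty":-0.5327,"tz":0.05,"claw":-0.18},{"ax":0,"ay":0,"az":0,"tx":-0.0664,"ty":-0.5327,"tz":0.05,"claw":-0.18},{"ax":0,"ay":0,"az":0,"tx":-0.0664,"ty":-0.5327,"tz":0.05,"claw":-0.18},{"ax":0,"ay":0,"az":0,"tx":-0.0664,"ty":-0.5327,"tz":0.05,"claw":-0.18},{"ax":0,"ay":0,"az":0,"tx":-0.0664,"ty":-0.5327,"tz":0.05,"claw":-0.18},{"ax":0,"ay":0,"az":0,"tx":-0.0664,"ty":-0.5327,"tz":0.05,"claw":-0.18},{"ax":0,"ay":0,"az":0,"tx":-0.0664,"ty":-0.5327,"tz":0.12,"claw":-0.18},{"ax":0,"ay":0,"az":0,"tx":-0.0664,"ty":-0.5327,"tz":0.17,"claw":-0.18}]'; python3 - <<'E'
from h import *
snap('top','t6',(105,200,265,330),5);snap('side','s6',(230,140,350,260),5)
goto([.48,-.3025,.012],down([.09,.996]))
E
```

```text
time_s: 7.8
tcp_pos: [0.485, -0.3019, 0.124]
tool_rot: [0.145, 3.134, -0.005]
force: [0.0, 0.1, -1.9]
gripper_width: 0.589
t 7.9 tcp [ 0.481  -0.2972  0.1189] rot [-0.143 -3.131 -0.008] q [-0.659  0.549  1.611 -0.     0.991 -2.138] F [-0.2  0.6  0.9] w 0.589
t [-0.0004 -0.0074  0.1336] a [ 0.0062 -0.0097 -0.0018] dist 0.107 deg 0.5
```

View pics/t6.png

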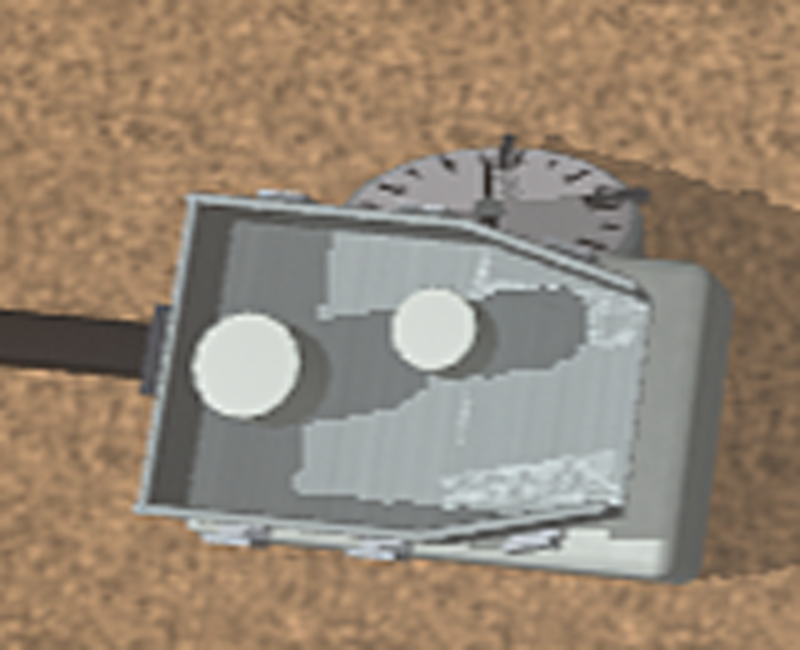

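View pics/s6.png

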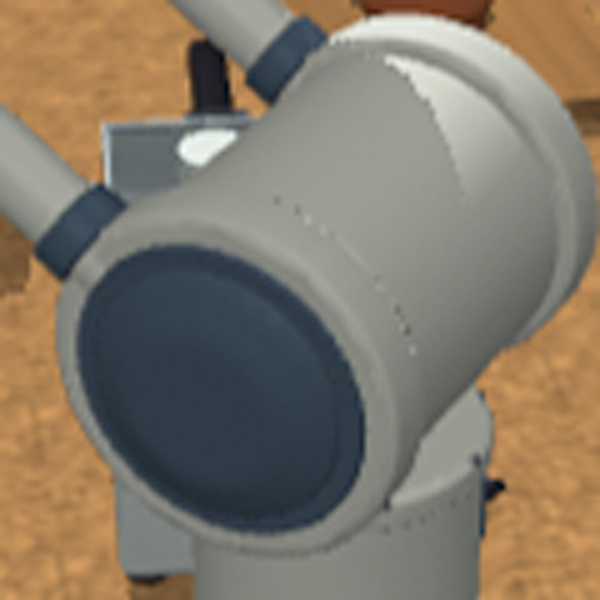

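```bash
python3 - <<'E'
from h import *
i=load('top0')[2];a=i[222:258,170:242];j=load('t6')[2][222:258,170:242]
save(np.vstack([a,j]),'needle',None,10)
E
```

```text
(no output)
```

View pics/needle.png

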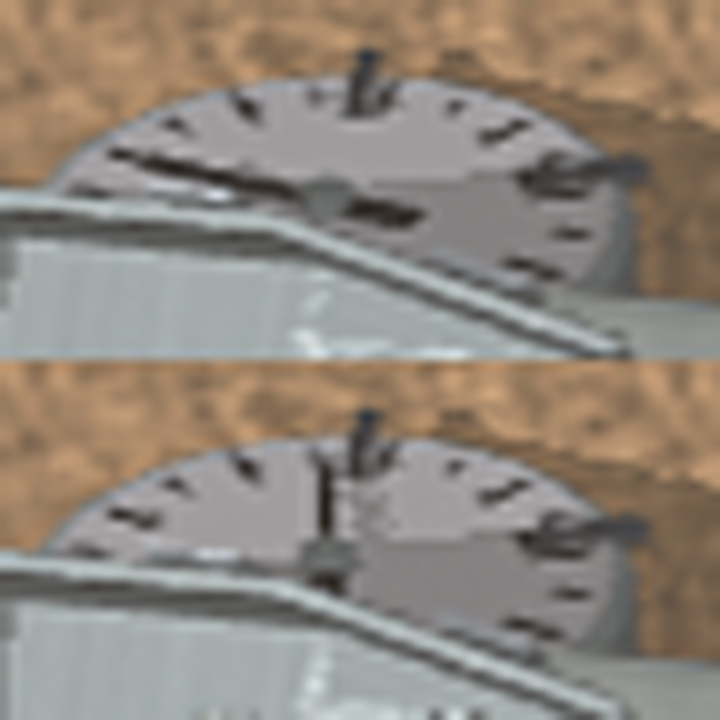

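The enlarged dial shows the needle tip at about (325,470). It is clearly short of the first tab at (365,440), and I read it as about 2.85 rad, or 228 g. A second pebble would bring it to about 300 g.

```bash
python3 -m inch '[{"ax":0,"ay":0,"az":0,"tx":0,"ty":-0.0074,"tz":0.04,"claw":-0.18},{"ax":0,"ay":0,"az":0,"tx":0,"ty":-0.0074,"tz":0.09,"claw":-0.18},{"ax":0,"ay":0,"az":0,"tx":0,"ty":-0.0074,"tz":0.131,"claw":-0.18},{"ax":0,"ay":0,"az":0,"tx":0,"ty":-0.0074,"tz":0.131,"claw":-0.18},{"ax":0,"ay":0,"az":0,"tx":0,"ty":-0.0074,"tz":0.131,"claw":-0.18}]'; python3 - <<'E'
from h import *
goto([.48,-.3025,.012],down([.09,.996]))
E
```

```text
time_s: 8.4
tcp_pos: [0.484, -0.3039, 0.0212]
tool_rot: [0.14, 3.138, -0.001]
force: [0.5, 1.0, 0.3]
gripper_width: 0.589
t 8.4 tcp [ 0.484  -0.3039  0.0212] rot [ 1.400e-01  3.138e+00 -1.000e-03] q [-0.665  0.698  1.669  0.     0.773 -2.147] F [0.5 1.  0.3] w 0.589
t [0.0052 0.0013 0.0114] a [-0.0005  0.0009  0.0012] dist 0.01 deg 0.1
```

```bash
python3 -m inch '[{"ax":0,"ay":0,"az":0,"tx":0.005,"ty":0.0013,"tz":0.009,"claw":-0.18},{"ax":0,"ay":0,"az":0,"tx":0.005,"ty":0.0013,"tz":0.009,"claw":-0.18},{"ax":0,"ay":0,"az":0,"tx":0.005,"ty":0.0013,"tz":0.009,"claw":1},{"ax":0,"ay":0,"az":0,"tx":0.005,"ty":0.0013,"tz":0.009,"claw":1},{"ax":0,"ay":0,"az":0,"tx":0.005,"ty":0.0013,"tz":0.009,"claw":1},{"ax":0,"ay":0,"az":0,"tx":0.005,"ty":0.0013,"tz":0.009,"claw":1}]'; python3 - <<'E'
from h import *
st()
E
```

```text
time_s: 9.0
tcp_pos: [0.4795, -0.3029, 0.0132]
tool_rot: [0.141, 3.137, -0.001]
force: [-1.8, 2.4, 13.0]
gripper_width: 0.357
t 9.0 tcp [ 0.4795 -0.3029  0.0132] rot [ 1.410e-01  3.137e+00 -1.000e-03] q [-0.669  0.708  1.684  0.     0.749 -2.15 ] F [-1.8  2.4 13. ] w 0.357
```

```bash
python3 -m inch '[{"ax":0,"ay":0,"az":0,"tx":0,"ty":0,"tz":-0.05,"claw":1},{"ax":0,"ay":0,"az":0,"tx":0,"ty":0,"tz":-0.1,"claw":1},{"ax":0,"ay":0,"az":0,"tx":0,"ty":0,"tz":-0.16,"claw":1},{"ax":0,"ay":0,"az":0,"tx":0,"ty":0,"tz":-0.22,"claw":1},{"ax":0,"ay":0,"az":0,"tx":0,"ty":0.05,"tz":-0.26,"claw":1}]'; python3 - <<'E'
from h import *
goto([.5005,.2416,.25],down([.09,.996]))
E
```

```text
time_s: 9.5
tcp_pos: [0.4837, -0.2669, 0.2234]
tool_rot: [0.146, 3.134, -0.006]
force: [2.2, 0.4, -0.4]
gripper_width: 0.351
t 9.5 tcp [ 0.4837 -0.2669  0.2234] rot [ 0.146  3.134 -0.006] q [-6.120e-01  3.970e-01  1.541e+00 -1.000e-03  1.197e+00 -2.089e+00] F [ 2.2  0.4 -0.4] w 0.351
t [ 0.0378  0.6347 -0.0358] a [-0.0047  0.0061 -0.0035] dist 0.509 deg 0.4
```

```bash
python3 -m inch '[{"ax":0,"ay":0,"az":0,"tx":0.0378,"ty":0.625,"tz":-0.03,"claw":1},{"ax":0,"ay":0,"az":0,"tx":0.0378,"ty":0.625,"tz":-0.03,"claw":1},{"ax":0,"ay":0,"az":0,"tx":0.0378,"ty":0.625,"tz":-0.03,"claw":1},{"ax":0,"ay":0,"az":0,"tx":0.0378,"ty":0.625,"tz":-0.03,"claw":1},{"ax":0,"ay":0,"az":0,"tx":0.0378,"ty":0.625,"tz":-0.03,"claw":1},{"ax":0,"ay":0,"az":0,"tx":0.0378,"ty":0.625,"tz":-0.03,"claw":1},{"ax":0,"ay":0,"az":0,"tx":0.0378,"ty":0.625,"tz":-0.03,"claw":1},{"ax":0,"ay":0,"az":0,"tx":0.0378,"ty":0.625,"tz":-0.03,"claw":1},{"ax":0,"ay":0,"az":0,"tx":0.0378,"ty":0.625,"tz":-0.03,"claw":1},{"ax":0,"ay":0,"az":0,"tx":0.0378,"ty":0.625,"tz":-0.03,"claw":1}]';python3 -m inch '[{"ax":0,"ay":0,"az":0,"tx":0,"ty":0.0,"tz":0,"claw":1},{"ax":0,"ay":0,"az":0,"tx":0,"ty":0,"tz":0,"claw":1}]'; python3 - <<'E'
from h import *
snap('wrist','w7')
goto([.5005,.2416,.150],down([.09,.996]))
E
```

```text
time_s: 10.5
tcp_pos: [0.4969, 0.2376, 0.244]
tool_rot: [0.141, 3.138, 0.0]
force: [1.7, -0.1, 0.5]
gripper_width: 0.355
time_s: 10.7
tcp_pos: [0.497, 0.2365, 0.2435]
tool_rot: [0.137, 3.138, -0.0]
force: [0.9, 0.3, -1.9]
gripper_width: 0.354
t 10.75 tcp [0.4971 0.2354 0.2434] rot [-0.14  -3.138  0.   ] q [ 0.334  0.376  1.515 -0.     1.25  -1.148] F [-0.6 -0.3 -0.4] w 0.353
t [-0.0036  0.0081  0.1167] a [-0.0004 -0.0001  0.0014] dist 0.094 deg 0.1
```

View pics/w7.png

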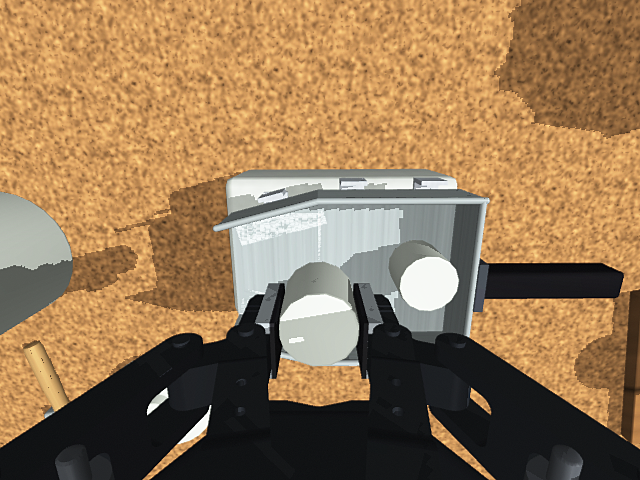

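```bash
python3 -m inch '[{"ax":0,"ay":0,"az":0,"tx":-0.0036,"ty":0.0075,"tz":0.05,"claw":1},{"ax":0,"ay":0,"az":0,"tx":-0.0036,"ty":0.0075,"tz":0.1,"claw":1},{"ax":0,"ay":0,"az":0,"tx":-0.0036,"ty":0.0075,"tz":0.118,"claw":1},{"ax":0,"ay":0,"az":0,"tx":-0.0036,"ty":0.0075,"tz":0.118,"claw":1},{"ax":0,"ay":0,"az":0,"tx":-0.0036,"ty":0.0075,"tz":0.118,"claw":1}]'; python3 - <<'E'
from h import *
snap('wrist','w8')
goto([.5005,.2416,.1455],down([.09,.996]))
E
```

```text
time_s: 11.25
tcp_pos: [0.5013, 0.2404, 0.1496]
tool_rot: [0.143, 3.138, 0.0]
force: [0.2, -0.1, -0.6]
gripper_width: 0.356
t 11.3 tcp [0.5016 0.2407 0.1501] rot [1.430e-01 3.137e+00 1.000e-03] q [ 0.34   0.492  1.613 -0.     1.035 -1.14 ] F [ 1.3 -0.4 -0.2] w 0.354
t [0.0015 0.001  0.0057] a [ 0.0008  0.0019 -0.0011] dist 0.005 deg 0.1
```

View pics/w8.png

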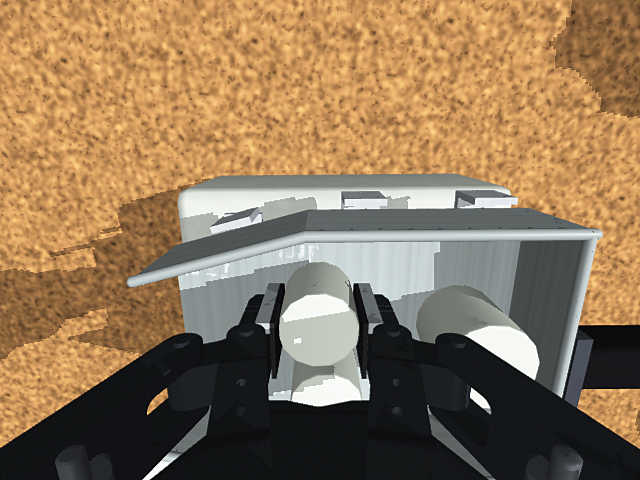

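```bash
python3 -m inch '[{"ax":0,"ay":0,"az":0,"tx":0,"ty":0,"tz":0.006,"claw":1},{"ax":0,"ay":0,"az":0,"tx":0,"ty":0,"tz":0.006,"claw":1},{"ax":0,"ay":0,"az":0,"tx":0,"ty":0,"tz":0.006,"claw":-0.08},{"ax":0,"ay":0,"az":0,"tx":0,"ty":0,"tz":0.006,"claw":-0.08},{"ax":0,"ay":0,"az":0,"tx":0,"ty":0,"tz":0.006,"claw":-0.08},{"ax":0,"ay":0,"az":0,"tx":0,"ty":0,"tz":-0.03,"claw":-0.08},{"ax":0,"ay":0,"az":0,"tx":0,"ty":0,"tz":-0.08,"claw":-0.08},{"ax":0,"ay":0,"az":0,"tx":0.0,"ty":-0.05,"tz":-0.14,"claw":-0.18},{"ax":0,"ay":0,"az":0,"tx":0.0,"ty":-0.11,"tz":-0.16,"claw":-0.18},{"ax":0,"ay":0,"az":0,"tx":0.0,"ty":-0.17,"tz":-0.16,"claw":-0.18}]'; python3 -m inch '[{"ax":0,"ay":0,"az":0,"tx":0,"ty":-0.4,"tz":0,"claw":-0.18},{"ax":0,"ay":0,"az":0,"tx":0,"ty":-0.4,"tz":0,"claw":-0.18},{"ax":0,"ay":0,"az":0,"tx":0,"ty":-0.4,"tz":0,"claw":-0.18},{"ax":0,"ay":0,"az":0,"tx":0,"ty":-0.4,"tz":0,"claw":-0.18},{"ax":0,"ay":0,"az":0,"tx":0,"ty":-0.4,"tz":0,"claw":-0.18},{"ax":0,"ay":0,"az":0,"tx":0,"ty":-0.4,"tz":0,"claw":-0.18}]';python3 -m inch '[{"ax":0,"ay":0,"az":0,"tx":0,"ty":0,"tz":0,"claw":-0.18},{"ax":0,"ay":0,"az":0,"tx":0,"ty":0,"tz":0,"claw":-0.18}]'; python3 - <<'E'
from h import *
snap('top','t9');i=load('t9')[2];save(i,'t9n',(170,222,242,258),10);save(i,'t9c',(75,200,265,330),4)
snap('side','s9')
st()
E
```

```text
time_s: 12.3
tcp_pos: [0.4903, 0.1138, 0.2789]
tool_rot: [0.138, 3.134, 0.001]
force: [2.4, 0.0, -1.0]
gripper_width: 0.585
time_s: 12.9
tcp_pos: [0.4619, -0.1864, 0.2764]
tool_rot: [0.141, 3.138, -0.0]
force: [0.9, -0.3, -0.4]
gripper_width: 0.587
time_s: 13.1
tcp_pos: [0.4621, -0.1854, 0.276]
tool_rot: [-0.145, -3.138, -0.0]
force: [-0.3, 0.0, -0.3]
gripper_width: 0.587
t 13.2 tcp [ 0.4624 -0.1837  0.2761] rot [-1.400e-01 -3.138e+00 -1.000e-03] q [-0.498  0.268  1.586  0.     1.288 -1.98 ] F [ 0.6 -0.3 -0.6] w 0.588
```

View pics/t9n.png

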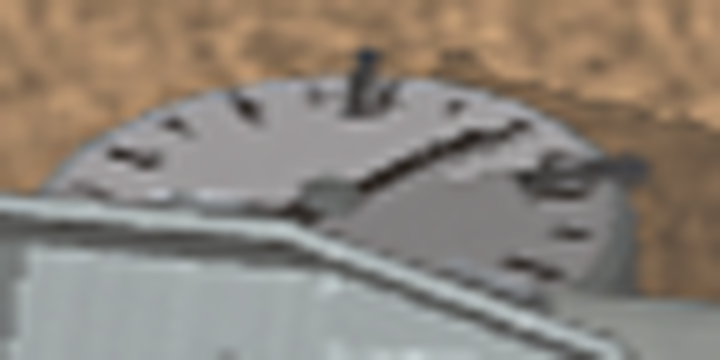

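View pics/t9c.png

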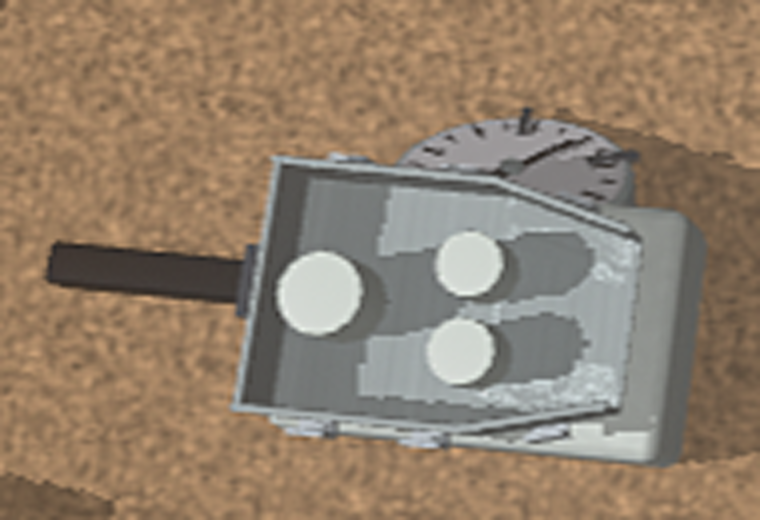

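View pics/s9.png

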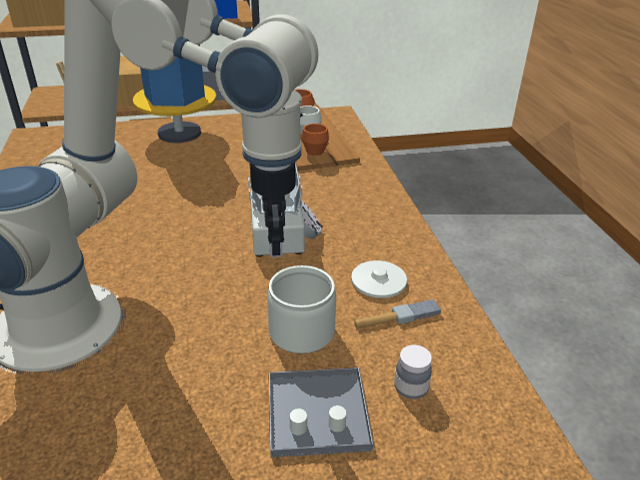

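The needle has settled midway between the tabs at (520,125), about 3.75 rad or 300 g. Three pebbles are in the scoop and two remain in the tray. To plan the pour I'll fit a planar arm model from the logged joint and TCP pairs.

```bash
cat > kin.py <<'E'
import numpy as np
from scipy.optimize import least_squares
D=[([1.253,.494,1.346,1.302],[.1374,.6094,.2308]),([.286,.19,1.764,1.187],[.3911,.1772,.2542]),([-.584,.639,1.503,1.007],[.5444,-.2883,.0934]),
([-.604,.767,1.497,.874],[.5571,-.3122,.0144]),([.294,.428,1.427,1.286],[.5415,.2264,.2436]),([.313,.535,1.512,1.091],[.5456,.2394,.1535]),
([.143,.268,1.648,1.226],[.4663,.1269,.2555]),([-.669,.708,1.684,.749],[.4795,-.3029,.0132]),([.334,.376,1.515,1.25],[.4971,.2354,.2434]),([.34,.492,1.613,1.035],[.5016,.2407,.1501]),([-.498,.268,1.586,1.288],[.4624,-.1837,.2761])]
def f(p,q):
    a,d,L2,L3,b,Lt=p; q1,q2,q3,q5=q; t=q2+q3; u=t+q5
    return np.array([a+L2*np.sin(q2)+L3*np.sin(t)+b*np.cos(t)+Lt*np.sin(u), d+L2*np.cos(q2)+L3*np.cos(t)-b*np.sin(t)+Lt*np.cos(u)])
def res(p):
    r=[]
    for q,x in D:
        q1=q[0]; rad=x[0]*np.cos(q1)+x[1]*np.sin(q1); r+=list(f(p,q)-[rad,x[2]])
    return np.array(r+[1e-3*(p[5]-.3), 1e-3*p[4],1e-3*p[0]])
if __name__=='__main__':
    s=least_squares(res,[0,.3,.45,.4,0,.3]); print(s.x.round(4),np.abs(s.fun).max())
    for q,x in D: print(round(-np.sin(q[0])*x[0]+np.cos(q[0])*x[1],4),end=' ')
E
python3 kin.py
```

```text
[1.000e-04 2.438e-01 5.969e-01 3.841e-01 1.177e-01 3.230e-01] 0.000367987966450406
0.0599 0.0597 0.0596 0.0594 0.0598 0.0598 0.0592 0.0598 0.0594 0.0596 0.0595
```

```bash
python3 - <<'E'
from h import *
s=env.read_state(); q1=s['q'][0]; R0=R.from_rotvec(s['tool_rot'])
goto(s['tcp_pos'],R.from_rotvec(-np.radians(34)*np.array([-np.sin(q1),np.cos(q1),0]))*R0)
E
```

```text
t 13.2 tcp [ 0.4624 -0.1837  0.2761] rot [-1.400e-01 -3.138e+00 -1.000e-03] q [-0.498  0.268  1.586  0.     1.288 -1.98 ] F [ 0.6 -0.3 -0.6] w 0.588
t [0. 0. 0.] a [ 3.004e-01 -6.933e-01 -2.000e-04] dist 0.0 deg 34.0
```

```bash
python3 -m inch '[{"ax":0.3,"ay":-0.693,"az":0,"tx":0,"ty":0,"tz":-0.03,"claw":-0.3},{"ax":0.3,"ay":-0.693,"az":0,"tx":0,"ty":0,"tz":-0.03,"claw":-0.3},{"ax":0.3,"ay":-0.693,"az":0,"tx":0,"ty":0,"tz":-0.03,"claw":-0.3},{"ax":0.3,"ay":-0.693,"az":0,"tx":0,"ty":0,"tz":-0.03,"claw":-0.3},{"ax":0.3,"ay":-0.693,"az":0,"tx":0,"ty":0,"tz":-0.03,"claw":-0.3},{"ax":0.3,"ay":-0.693,"az":0,"tx":0,"ty":0,"tz":-0.03,"claw":-0.3}]';  python3 - <<'E'
from h import *
import kin
s=st(); q=s['q'];x=s['tcp_pos']
kin.D.append(([q[0],q[1],q[2],q[4]],list(x)))
k=kin.least_squares(kin.res,[0,.3,.45,.4,0,.3]); print(k.x.round(4),np.abs(k.fun).max())
tz=R.from_rotvec(s['tool_rot']).as_matrix()[:,2]; print(tz, -np.sin(q[0])*x[0]+np.cos(q[0])*x[1], q[1]+q[2]+q[4], np.arctan2(np.hypot(tz[0],tz[1]),tz[2]))
np.save('kp.npy',k.x)
E
```

```text
time_s: 13.8
tcp_pos: [0.4622, -0.1831, 0.3001]
tool_rot: [0.114, 2.587, -0.344]
force: [1.6, -0.6, 0.7]
gripper_width: 0.653
t 13.8 tcp [ 0.4622 -0.1831  0.3001] rot [ 0.114  2.587 -0.344] q [-4.980e-01  2.200e-02  2.003e+00  2.000e-03  5.260e-01 -1.982e+00] F [ 1.6 -0.6  0.7] w 0.653
[1.000e-04 2.564e-01 5.969e-01 3.841e-01 1.177e-01 3.355e-01] 0.0003682073328377944
[ 0.48943932 -0.26509262 -0.83076775] 0.05991145163486947 2.551283293997256 2.5512819074533377
```

```bash
python3 - <<'E'
from h import *
import kin
p=np.load('kp.npy')
def ik(r,z,u):
    best=None
    for g in ([0.2,1.6],[.6,1.4],[-.4,2.2],[-.6,2.5],[0,2.5]):
        s=kin.least_squares(lambda x:kin.f(p,[0,x[0],x[1],u-x[0]-x[1]])-[r,z],g)
        if s.cost<1e-9 and .22<s.x[1]<2.67 and -.82<s.x[0]<2.16: return np.r_[s.x,u-s.x.sum()]
for nz in (.15,.17):
  for nr in (.51,.533,.55):
    for ph in (0,20,40,60,70,75,80):
      f=np.radians(ph); c,s_=np.cos(f),np.sin(f)
      g=np.array([nr,nz])+.22*np.array([c,s_])+.028*np.array([-s_,c])
      t=g+.019*np.array([s_,-c])
      x=ik(*t,np.pi-f); print(nz,nr,ph,t.round(3),None if x is None else x.round(2))
E
```

```text
0.15 0.51 0 [0.73  0.159] [0.71 1.12 1.31]
0.15 0.51 20 [0.714 0.234] [0.48 1.43 0.89]
0.15 0.51 40 [0.673 0.298] [0.28 1.75 0.42]
0.15 0.51 60 [0.612 0.345] [ 0.16  2.09 -0.15]
0.15 0.51 70 [0.577 0.36 ] [ 0.18  2.27 -0.52]
0.15 0.51 75 [0.558 0.365] [ 0.22  2.36 -0.75]
0.15 0.51 80 [0.539 0.368] [ 0.3   2.46 -1.02]
0.15 0.533 0 [0.753 0.159] [0.75 1.05 1.35]
0.15 0.533 20 [0.737 0.234] [0.51 1.37 0.91]
0.15 0.533 40 [0.696 0.298] [0.31 1.7  0.43]
0.15 0.533 60 [0.635 0.345] [ 0.19  2.04 -0.14]
0.15 0.533 70 [0.6  0.36] [ 0.2   2.22 -0.5 ]
0.15 0.533 75 [0.581 0.365] [ 0.24  2.31 -0.72]
0.15 0.533 80 [0.562 0.368] [ 0.31  2.41 -0.97]
0.15 0.55 0 [0.77  0.159] [0.77 0.99 1.38]
0.15 0.55 20 [0.754 0.234] [0.53 1.32 0.94]
0.15 0.55 40 [0.713 0.298] [0.33 1.66 0.45]
0.15 0.55 60 [0.652 0.345] [ 0.22  2.01 -0.13]
0.15 0.55 70 [0.617 0.36 ] [ 0.22  2.19 -0.49]
0.15 0.55 75 [0.598 0.365] [ 0.26  2.28 -0.7 ]
0.15 0.55 80 [0.579 0.368] [ 0.32  2.37 -0.94]
0.17 0.51 0 [0.73  0.179] [0.69 1.1  1.35]
0.17 0.51 20 [0.714 0.254] [0.46 1.4  0.93]
0.17 0.51 40 [0.673 0.318] [0.25 1.72 0.47]
0.17 0.51 60 [0.612 0.365] [ 0.12  2.06 -0.08]
0.17 0.51 70 [0.577 0.38 ] [ 0.12  2.23 -0.43]
0.17 0.51 75 [0.558 0.385] [ 0.15  2.33 -0.64]
0.17 0.51 80 [0.539 0.388] [ 0.21  2.42 -0.89]
0.17 0.533 0 [0.753 0.179] [0.73 1.03 1.38]
0.17 0.533 20 [0.737 0.254] [0.49 1.34 0.96]
0.17 0.533 40 [0.696 0.318] [0.29 1.67 0.49]
0.17 0.533 60 [0.635 0.365] [ 0.16  2.01 -0.07]
0.17 0.533 70 [0.6  0.38] [ 0.15  2.19 -0.42]
0.17 0.533 75 [0.581 0.385] [ 0.18  2.28 -0.63]
0.17 0.533 80 [0.562 0.388] [ 0.23  2.38 -0.86]
0.17 0.55 0 [0.77  0.179] [0.76 0.97 1.41]
0.17 0.55 20 [0.754 0.254] [0.52 1.3  0.98]
0.17 0.55 40 [0.713 0.318] [0.31 1.63 0.5 ]
0.17 0.55 60 [0.652 0.365] [ 0.18  1.98 -0.06]
0.17 0.55 70 [0.617 0.38 ] [ 0.17  2.15 -0.41]
0.17 0.55 75 [0.598 0.385] [ 0.2   2.25 -0.61]
0.17 0.55 80 [0.579 0.388] [ 0.25  2.34 -0.84]
```

```bash
python3 - <<'E'
from h import *
s=env.read_state()
goto(s['tcp_pos'],R.from_rotvec([np.radians(40),0,0])*down([.09,.996]))
E
```

```text
t 13.8 tcp [ 0.4622 -0.1831  0.3001] rot [ 0.114  2.587 -0.344] q [-4.980e-01  2.200e-02  2.003e+00  2.000e-03  5.260e-01 -1.982e+00] F [ 1.6 -0.6  0.7] w 0.653
t [0. 0. 0.] a [-1.1638  0.7509  0.2366] dist 0.0 deg 63.2
```

```bash
python3 -m inch '[{"ax":-0.93,"ay":0.6,"az":0.19,"tx":0,"ty":0,"tz":0,"claw":-0.3},{"ax":-0.93,"ay":0.6,"az":0.19,"tx":0,"ty":0,"tz":0,"claw":-0.3},{"ax":-0.93,"ay":0.6,"az":0.19,"tx":0,"ty":0,"tz":0,"claw":-0.3},{"ax":-0.93,"ay":0.6,"az":0.19,"tx":0,"ty":0,"tz":0,"claw":-0.3}]'; python3 - <<'E'
from h import *
st()
E
python3 -m inch '[{"ax":-0.5,"ay":0.3,"az":0.1,"tx":0,"ty":0,"tz":0,"claw":-0.3},{"ax":-0.5,"ay":0.3,"az":0.1,"tx":0,"ty":0,"tz":0,"claw":-0.3},{"ax":-0.5,"ay":0.3,"az":0.1,"tx":0,"ty":0,"tz":0,"claw":-0.3},{"ax":-0.5,"ay":0.3,"az":0.1,"tx":0,"ty":0,"tz":0,"claw":-0.3}]'; python3 - <<'E'
from h import *
s=st();np.set_printoptions(precision=5,suppress=True);print(s['q'],s['tcp_pos'],s['tool_rot'])
E
```

```text
time_s: 14.2
tcp_pos: [0.4638, -0.1849, 0.3025]
tool_rot: [0.126, 2.879, 0.394]
force: [0.2, -0.1, -1.1]
gripper_width: 0.652
t 14.2 tcp [ 0.4638 -0.1849  0.3025] rot [0.126 2.879 0.394] q [-0.742  0.22   1.639  0.372  1.296 -2.329] F [ 0.2 -0.1 -1.1] w 0.652
time_s: 14.6
tcp_pos: [0.4636, -0.1864, 0.2989]
tool_rot: [-0.137, -2.959, -1.045]
force: [-0.2, -0.5, -1.4]
gripper_width: 0.65
t 14.6 tcp [ 0.4636 -0.1864  0.2989] rot [-0.137 -2.959 -1.045] q [-0.817  0.468  1.411  0.475  1.752 -2.327] F [-0.2 -0.5 -1.4] w 0.65
[-0.8169   0.46841  1.41104  0.47485  1.75184 -2.3273 ] [ 0.46361 -0.18641  0.29889] [-0.13652 -2.95926 -1.04469]
```

```bash
cat > fk.py <<'E'
import numpy as np
from scipy.optimize import least_squares
from scipy.spatial.transform import Rotation as R
import kin
kp=np.load('kp.npy')
Rz=lambda a:R.from_euler('z',a);Ry=lambda a:R.from_euler('y',a)
def fk(q,c):
    s4,s6,o6,b2,l2,L5=c[:6]
    a,d,L2,L3,b,Lt=kp
    R1=Rz(q[0]); Rt=R1*Ry(q[1]+q[2]); R4=Rt*Rz(s4*q[3]); R5=R4*Ry(q[4]); R6=R5*Rz(s6*q[5]+o6)
    p=R1.apply([a,.0597-l2,d])+(R1*Ry(q[1])).apply([0,0,L2])+Rt.apply([b-b2,0,L3])+R4.apply([b2,l2,0])+R5.apply([0,0,Lt])
    return p,R6
E
python3 - <<'E'
from fk import *
from h import *
obs=[([-.742,.22,1.639,.372,1.296,-2.329],[.4638,-.1849,.3025],[.126,2.879,.394]),([-.8169,.46841,1.41104,.47485,1.75184,-2.3273],[.46361,-.18641,.29889],[-.13652,-2.95926,-1.04469]),([-.498,.268,1.586,0,1.288,-1.98],[.4624,-.1837,.2761],[-.14,-3.138,-.001])]
for s4 in(1,-1):
 for s6 in (1,-1):
  def r(x):
    o=[]
    for q,p,rv in obs:
      P,Q=fk(q,[s4,s6,x[0],x[1],x[2],0]); o+=list((P-p))+list(.3*(R.from_rotvec(rv).inv()*Q).as_rotvec())
    return np.array(o)
  for g in (0,1.57,3.14,-1.57):
    k=least_squares(r,[g,.05,0]); 
    if k.cost<1e-2: print(s4,s6,k.x.round(4),k.cost,np.abs(k.fun).max().round(4))
E
```

```text
1 1 [ 1.5707e+00 -2.0000e-04  1.0000e-04] 1.1326435843771873e-07 0.0002
1 1 [ 1.5707e+00 -2.0000e-04  1.0000e-04] 1.1326435843776783e-07 0.0002
1 1 [ 1.5707e+00 -2.0000e-04  1.0000e-04] 1.1326435843771608e-07 0.0002
1 1 [ 1.5707e+00 -2.0000e-04  1.0000e-04] 1.1326435843770048e-07 0.0002
```

```bash
cat > pl.py <<'E'
from fk import *
C=[1,1,np.pi/2,0,0,0]
lo=np.array([-2.91,-.82,.22,-1.22,.12,-3.08]);hi=np.array([2.91,2.16,2.67,4.37,2.79,3.08])
def ik(p,Rt,seed):
    def r(q):
        P,Q=fk(q,C); return np.r_[P-p,.3*(Rt.inv()*Q).as_rotvec()]
    k=least_squares(r,np.clip(seed,lo+.01,hi-.01),bounds=(lo,hi)); return k.x,np.sqrt(2*k.cost)
def pose(nose,psi,phi,sg,goff=.019,dx=0.):
    # scoop rotation
    S=Rz(psi)*Ry(phi)   # x heading psi pitched down by phi
    g=np.array(nose)-S.apply([.22,0,-.028])
    M=S.as_matrix(); T=np.c_[-sg*M[:,0],sg*M[:,1],-M[:,2]]  # tool y = sg*scoop y, z=-scoop z ; x = y cross z
    T[:,0]=np.cross(T[:,1],T[:,2])
    Rt=R.from_matrix(T); return g+goff*T[:,2]+dx*M[:,0],Rt
E
python3 - <<'E'
from pl import *
np.set_printoptions(precision=2,suppress=True)
jar=np.array([.522,-.1235])
for psi_d in range(-180,180,15):
  for sg in (1,-1):
    psi=np.radians(psi_d); n=np.r_[jar-.018*np.array([np.cos(psi),np.sin(psi)]),.155]
    q=np.array([-.4,.4,1.5,.3,1.2,0.]); best=None
    for s6 in (-2.5,-1,.5,2):
      for q4 in (0,1):
        x,e=ik(*pose(n,psi,0,sg),[-.4,.4,1.5,q4,1.2,s6])
        if e<1e-3: best=x;break
      if best is not None:break
    if best is None: continue
    q=best;path=[q]
    ok=True
    for ph in range(5,81,5):
      x,e=ik(*pose(n,psi,np.radians(ph),sg),q)
      if e>1e-3: ok=False;break
      path.append(x);q=x
    print(psi_d,sg,'max phi',ph if ok else ph-5,'start',path[0],'end',path[-1],'maxstep',np.abs(np.diff(path,axis=0)).max(0) if len(path)>1 else '')
E
```

```text
-180 1 max phi 80 start [-0.24  0.76  1.    0.    1.38  1.33] end [-0.7   0.31  2.33  2.31  1.03 -1.2 ] maxstep [0.06 0.06 0.09 0.37 0.2  0.38]
-180 -1 max phi 50 start [-0.24  0.76  1.    0.    1.38 -1.81] end [-0.43  0.26  1.82  0.95  0.4  -2.77] maxstep [0.03 0.06 0.08 0.29 0.11 0.3 ]
-165 1 max phi 80 start [-0.16  0.74  1.05  0.    1.35  1.15] end [-0.86  0.35  2.22  1.86  1.18 -1.02] maxstep [0.07 0.06 0.08 0.21 0.14 0.23]
-165 -1 max phi 50 start [-0.16  0.74  1.05  0.    1.35 -1.99] end [-0.48  0.27  1.79  1.05  0.64 -3.05] maxstep [0.05 0.06 0.08 0.21 0.09 0.22]
-150 1 max phi 80 start [-0.09  0.7   1.13  0.    1.31  0.96] end [-0.92  0.4   2.07  1.56  1.36 -0.89] maxstep [0.07 0.05 0.06 0.15 0.1  0.16]
-150 -1 max phi 45 start [-0.09  0.7   1.13  0.    1.31 -2.18] end [-0.45  0.32  1.69  0.89  0.85 -3.06] maxstep [0.06 0.05 0.06 0.15 0.08 0.16]
-135 1 max phi 80 start [-0.02  0.65  1.24  0.    1.25  0.76] end [-0.92  0.47  1.9   1.35  1.54 -0.81] maxstep [0.07 0.05 0.05 0.11 0.08 0.12]
-135 -1 max phi 35 start [-0.02  0.65  1.24  0.    1.25 -2.38] end [-0.34  0.37  1.57  0.
[... 4891 characters left out ...]
 start [-0.48  0.73  1.06  0.    1.34 -1.27] end [-0.24  0.28  1.78 -1.    0.49 -0.26] maxstep [0.04 0.06 0.07 0.25 0.1  0.26]
150 1 max phi 50 start [-0.4   0.76  1.01  0.    1.38  1.7 ] end [-0.3   0.26  1.81 -0.7   0.27  2.39] maxstep [0.02 0.06 0.08 0.28 0.12 0.29]
150 -1 max phi 50 start [-0.4   0.76  1.01  0.    1.38 -1.45] end [-0.3   0.26  1.81 -0.7   0.27 -0.75] maxstep [0.02 0.06 0.08 0.28 0.12 0.29]
165 1 max phi 50 start [-0.32  0.77  0.98  0.    1.39  1.51] end [-0.36  0.25  1.83  0.39  0.21  1.13] maxstep [0.01 0.06 0.09 0.18 0.13 0.19]
165 -1 max phi 50 start [-0.32  0.77  0.98  0.    1.39 -1.63] end [-0.36  0.25  1.83  0.39  0.21 -2.01] maxstep [0.01 0.06 0.09 0.18 0.13 0.19]
```

```bash
python3 - <<'E'
from h import *
f=lambda u,v:(75+(u+.5)/4-.5,200+(v+.5)/4-.5)
for n,u in dict(end1=(50,243),end2=(46,283),pan1=(238,263),pan2=(236,300)).items(): print(n,atz('t9',f(*u),.167).round(4))
for n,u in dict(backH=(275,160),backL=(236,408)).items(): print(n,atz('t9',f(*u),.170).round(4))
print(atz('t9',f(320,292),.168),atz('t9',f(469,264),.164),atz('t9',f(460,351),.164))
s=st()
from pl import *
d=np.array([-.09,-.996,0]);d/=np.linalg.norm(d)
Rt=down([.996,-.09]); q,e=ik(np.array([.5335,.366,.24]),Rt,[.5,.4,1.5,0,1.2,.3]);print(q.round(2),e)
goto([.5335,.366,.24],Rt)
E
```

```text
end1 [0.5475 0.4348 0.167 ]
end2 [0.5286 0.4347 0.167 ]
pan1 [0.5393 0.3457 0.167 ]
pan2 [0.5219 0.3452 0.167 ]
backH [0.588  0.3313 0.17  ]
backL [0.4718 0.3397 0.17  ]
[0.52608766 0.30590545 0.168     ] [0.54072062 0.23829175 0.164     ] [0.49987042 0.23991246 0.164     ]
t 14.6 tcp [ 0.4636 -0.1864  0.2989] rot [-0.137 -2.959 -1.045] q [-0.817  0.468  1.411  0.475  1.752 -2.327] F [-0.2 -0.5 -1.4] w 0.65
[ 0.51  0.52  1.28 -0.    1.35  0.6 ] 3.098527349370804e-09
t 14.6 tcp [ 0.4636 -0.1864  0.2989] rot [-0.137 -2.959 -1.045] q [-0.817  0.468  1.411  0.475  1.752 -2.327] F [-0.2 -0.5 -1.4] w 0.65
t [-0.0327  0.4962  0.4925] a [ 0.644  -0.7056  1.9135] dist 0.56 deg 96.2
```

```bash
python3 -m inch '[{"ax":0.322,"ay":-0.353,"az":0.957,"tx":-0.02,"ty":0.25,"tz":0.24,"claw":-0.3},{"ax":0.322,"ay":-0.353,"az":0.957,"tx":-0.02,"ty":0.25,"tz":0.24,"claw":-0.3},{"ax":0.322,"ay":-0.353,"az":0.957,"tx":-0.02,"ty":0.25,"tz":0.24,"claw":-0.3},{"ax":0.322,"ay":-0.353,"az":0.957,"tx":-0.02,"ty":0.25,"tz":0.24,"claw":-0.3},{"ax":0.322,"ay":-0.353,"az":0.957,"tx":-0.02,"ty":0.25,"tz":0.24,"claw":-0.3},{"ax":0.322,"ay":-0.353,"az":0.957,"tx":-0.02,"ty":0.25,"tz":0.24,"claw":-0.3},{"ax":0.322,"ay":-0.353,"az":0.957,"tx":-0.02,"ty":0.25,"tz":0.24,"claw":-0.3}]'; python3 - <<'E'
from h import *
goto([.5325,.365,.24],down([.9964,-.085]))
E
```

```text
time_s: 15.3
tcp_pos: [0.5013, 0.0926, 0.275]
tool_rot: [1.342, 2.774, 0.562]
force: [-1.0, 0.2, 0.6]
gripper_width: 0.652
t 15.3 tcp [0.5013 0.0926 0.275 ] rot [1.342 2.774 0.562] q [-0.162  0.217  1.729  0.384  1.109 -0.99 ] F [-1.   0.2  0.6] w 0.652
t [0.2279 0.2091 0.1541] a [ 0.3277 -0.3379  0.9505] dist 0.276 deg 47.7
```

```bash
python3 -m inch '[{"ax":0.328,"ay":-0.338,"az":0.95,"tx":0.228,"ty":0.209,"tz":0.154,"claw":-0.3},{"ax":0.328,"ay":-0.338,"az":0.95,"tx":0.228,"ty":0.209,"tz":0.154,"claw":-0.3},{"ax":0.328,"ay":-0.338,"az":0.95,"tx":0.228,"ty":0.209,"tz":0.154,"claw":-0.3},{"ax":0.328,"ay":-0.338,"az":0.95,"tx":0.228,"ty":0.209,"tz":0.154,"claw":-0.3},{"ax":0.328,"ay":-0.338,"az":0.95,"tx":0.228,"ty":0.209,"tz":0.154,"claw":-0.3},{"ax":0.328,"ay":-0.338,"az":0.95,"tx":0.228,"ty":0.209,"tz":0.154,"claw":-0.3},{"ax":0.328,"ay":-0.338,"az":0.95,"tx":0.228,"ty":0.209,"tz":0.154,"claw":-0.3},{"ax":0.328,"ay":-0.338,"az":0.95,"tx":0.228,"ty":0.209,"tz":0.154,"claw":-0.3}]'; python3 - <<'E'
from h import *
snap('wrist','w10')
goto([.5325,.365,.14],down([.9964,-.085]))
E
```

```text
time_s: 16.1
tcp_pos: [0.5322, 0.366, 0.2398]
tool_rot: [-2.315, -2.123, 0.001]
force: [1.0, -0.7, 0.3]
gripper_width: 0.648
t 16.15 tcp [0.5321 0.3687 0.239 ] rot [-2.316 -2.12   0.003] q [5.130e-01 5.200e-01 1.274e+00 1.000e-03 1.349e+00 6.010e-01] F [-4.6  1.7 -2.2] w 0.649
t [-0.0045  0.0012  0.1237] a [-0.0029  0.0003 -0.0044] dist 0.099 deg 0.2
```

View pics/w10.png

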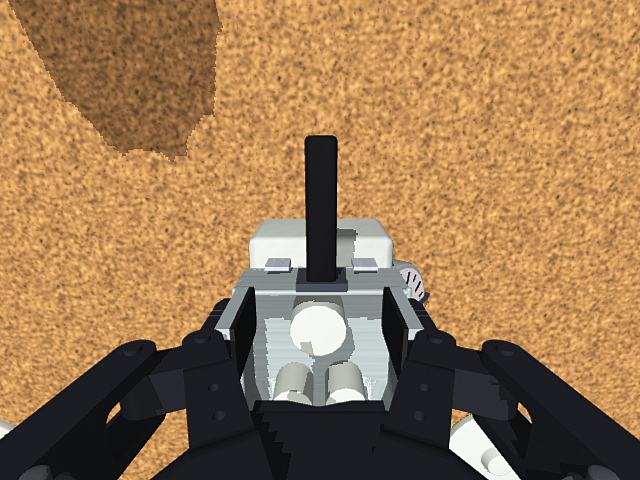

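```bash
python3 - <<'E'
from h import *
for u in ((305,138),(337,138),(307,268),(335,268)): print(atz('w10',u,.167).round(4))
f=lambda u,v:(75+(u+.5)/4-.5,200+(v+.5)/4-.5)
print(tri([('w10',(321,137)),('t9',f(47,263))]))
E
```

```text
[0.5307 0.4367 0.167 ]
[0.5495 0.4351 0.167 ]
[0.524  0.3548 0.167 ]
[0.5424 0.3532 0.167 ]
(array([0.53931732, 0.43664444, 0.16375994]), [np.float64(0.0008657483424720922), np.float64(0.0008657483424720436)])
```

```bash
python3 -m inch '[{"ax":0,"ay":0,"az":0,"tx":-0.001,"ty":0.0014,"tz":0.05,"claw":-0.3},{"ax":0,"ay":0,"az":0,"tx":-0.001,"ty":0.0014,"tz":0.1,"claw":-0.3},{"ax":0,"ay":0,"az":0,"tx":-0.001,"ty":0.0014,"tz":0.12,"claw":-0.3},{"ax":0,"ay":0,"az":0,"tx":-0.001,"ty":0.0014,"tz":0.12,"claw":-0.3},{"ax":0,"ay":0,"az":0,"tx":-0.001,"ty":0.0014,"tz":0.12,"claw":-0.3}]'; python3 - <<'E'
from h import *
goto([.5335,.365,.139],down([.9964,-.085]))
snap('wrist','w11');snap('side','s11',(230,120,350,260),5)
E
```

```text
time_s: 16.65
tcp_pos: [0.5336, 0.3618, 0.1443]
tool_rot: [-2.312, -2.125, -0.001]
force: [0.1, 0.2, 0.7]
gripper_width: 0.646
t 16.65 tcp [0.5336 0.3618 0.1443] rot [-2.312e+00 -2.125e+00 -1.000e-03] q [0.502 0.608 1.391 0.002 1.142 0.586] F [0.1 0.2 0.7] w 0.646
t [ 0.004  -0.0005  0.0066] a [-0.0005 -0.0021  0.0012] dist 0.006 deg 0.1
```

View pics/w11.png

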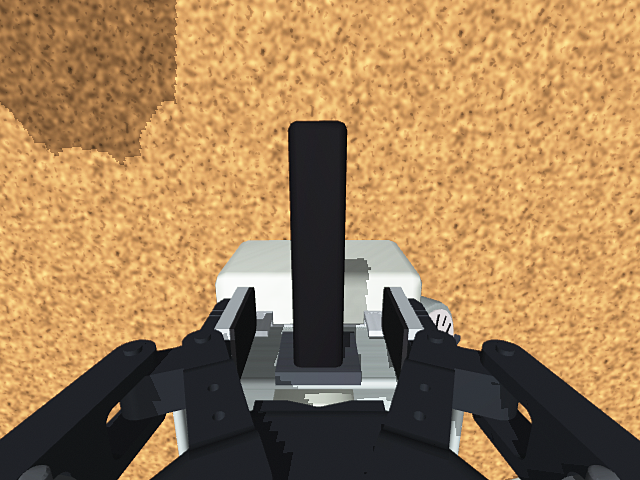

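View pics/s11.png

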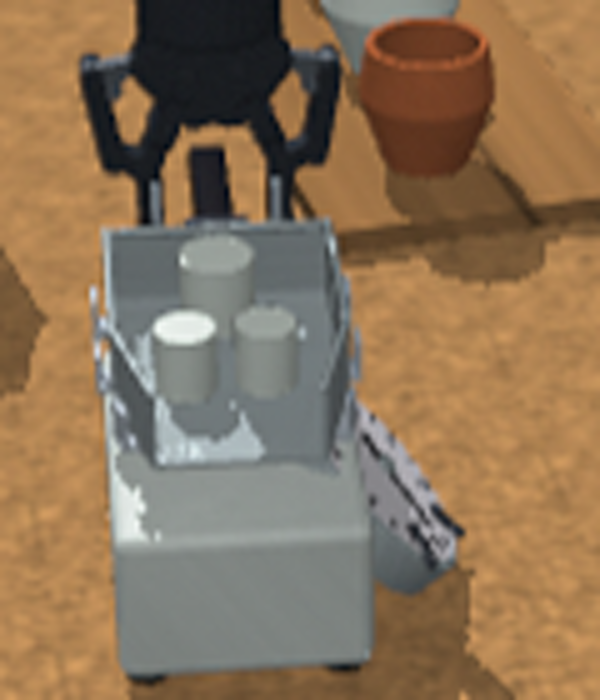

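```bash
python3 -m inch '[{"ax":0,"ay":0,"az":0,"tx":0.004,"ty":0,"tz":0.006,"claw":-0.3},{"ax":0,"ay":0,"az":0,"tx":0.004,"ty":0,"tz":0.006,"claw":0.2},{"ax":0,"ay":0,"az":0,"tx":0.004,"ty":0,"tz":0.006,"claw":1},{"ax":0,"ay":0,"az":0,"tx":0.004,"ty":0,"tz":0.005,"claw":1},{"ax":0,"ay":0,"az":0,"tx":0.004,"ty":0,"tz":0.004,"claw":1},{"ax":0,"ay":0,"az":0,"tx":0.004,"ty":0,"tz":0.004,"claw":1},{"ax":0,"ay":0,"az":0,"tx":0.004,"ty":0,"tz":0.004,"claw":1}]'; python3 - <<'E'
from h import *
st()
snap('side','s12',(230,120,350,260),5)
E
```

```text
time_s: 17.45
tcp_pos: [0.5334, 0.3642, 0.1398]
tool_rot: [-2.312, -2.124, 0.0]
force: [-0.2, 0.6, -1.1]
gripper_width: 0.224
t 17.45 tcp [0.5334 0.3642 0.1398] rot [-2.312 -2.124  0.   ] q [0.506 0.615 1.391 0.002 1.137 0.59 ] F [-0.2  0.6 -1.1] w 0.224
```

View pics/s12.png

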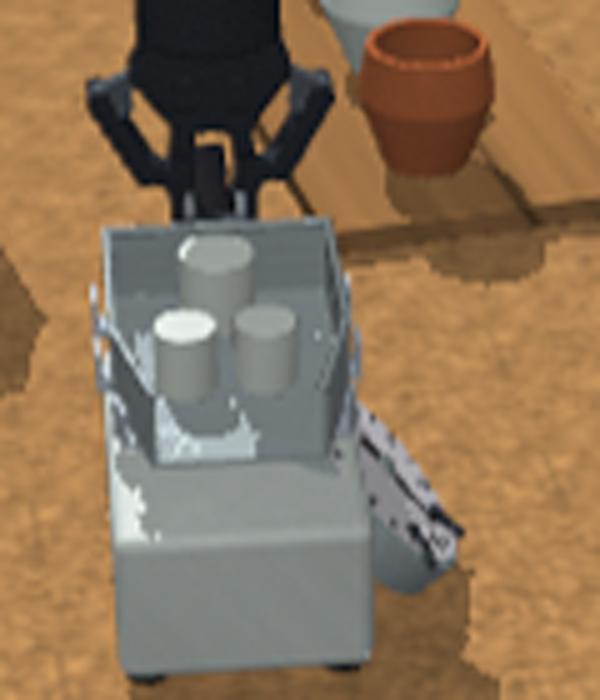

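```bash
python3 -m inch '[{"ax":0,"ay":0,"az":0,"tx":0,"ty":0,"tz":-0.004,"claw":1},{"ax":0,"ay":0,"az":0,"tx":0,"ty":0,"tz":-0.01,"claw":1},{"ax":0,"ay":0,"az":0,"tx":0,"ty":0,"tz":-0.017,"claw":1},{"ax":0,"ay":0,"az":0,"tx":0,"ty":0,"tz":-0.024,"claw":1},{"ax":0,"ay":0,"az":0,"tx":0,"ty":0,"tz":-0.031,"claw":1},{"ax":0,"ay":0,"az":0,"tx":0,"ty":0,"tz":-0.038,"claw":1},{"ax":0,"ay":0,"az":0,"tx":0,"ty":0,"tz":-0.044,"claw":1},{"ax":0,"ay":0,"az":0,"tx":0,"ty":0,"tz":-0.048,"claw":1},{"ax":0,"ay":0,"az":0,"tx":0,"ty":0,"tz":-0.05,"claw":1}]'; python3 - <<'E'
from h import *
st()
snap('side','s13',(230,120,350,260),5)
E
```

```text
time_s: 18.4
tcp_pos: [0.5335, 0.3642, 0.1801]
tool_rot: [-2.312, -2.124, 0.0]
force: [0.2, 0.0, -3.7]
gripper_width: 0.22
t 18.4 tcp [0.5335 0.3642 0.1801] rot [-2.312 -2.124  0.   ] q [0.506 0.572 1.35  0.002 1.22  0.59 ] F [ 0.2  0.  -3.7] w 0.22
```

View pics/s13.png

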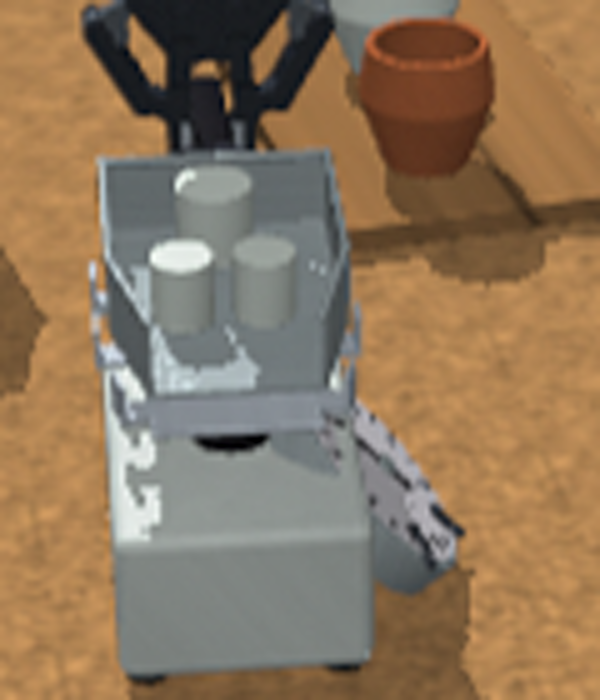

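The lift came out level: the pan's back and nose edges rose equally in the side view (68 and 70 px in the crop). Now I'll carry it with gentle ramps.

```bash
python3 -m inch '[{"ax":0,"ay":0,"az":0,"tx":0,"ty":0,"tz":-0.006,"claw":1},{"ax":0,"ay":0,"az":0,"tx":0,"ty":0,"tz":-0.016,"claw":1},{"ax":0,"ay":0,"az":0,"tx":0,"ty":0,"tz":-0.029,"claw":1},{"ax":0,"ay":0,"az":0,"tx":0,"ty":0,"tz":-0.044,"claw":1},{"ax":0,"ay":0,"az":0,"tx":0,"ty":0,"tz":-0.059,"claw":1},{"ax":0,"ay":0,"az":0,"tx":0,"ty":0,"tz":-0.069,"claw":1},{"ax":0,"ay":0,"az":0,"tx":0,"ty":0,"tz":-0.074,"claw":1},{"ax":0,"ay":0,"az":0,"tx":0,"ty":0,"tz":-0.075,"claw":1},{"ax":0,"ay":0,"az":0,"tx":-0.006,"ty":0.0007,"tz":-0.075,"claw":1},{"ax":0,"ay":0,"az":0,"tx":-0.019,"ty":0.002,"tz":-0.075,"claw":1}]'
python3 -m inch '[{"ax":0,"ay":0,"az":0,"tx":-0.025,"ty":0.0028,"tz":0,"claw":1},{"ax":0,"ay":0,"az":0,"tx":-0.056,"ty":0.006,"tz":0,"claw":1},{"ax":0,"ay":0,"az":0,"tx":-0.094,"ty":0.0104,"tz":0,"claw":1},{"ax":0,"ay":0,"az":0,"tx":-0.131,"ty":0.0145,"tz":0,"claw":1},{"ax":0,"ay":0,"az":0,"tx":-0.169,"ty":0.0187,"tz":0,"claw":1},{"ax":0,"ay":0,"az":0,"tx":-0.206,"ty":0.023,"tz":0,"claw":1},{"ax":0,"ay":0,"az":0,"tx":-0.2375,"ty":0.0264,"tz":0,"claw":1},{"ax":0,"ay":0,"az":0,"tx":-0.2625,"ty":0.029,"tz":0,"claw":1},{"ax":0,"ay":0,"az":0,"tx":-0.281,"ty":0.031,"tz":0,"claw":1},{"ax":0,"ay":0,"az":0,"tx":-0.293,"ty":0.0325,"tz":0,"claw":1}]'
python3 - <<'E'
from h import *
st()
snap('side','s14',(220,120,370,260),5)
goto([.5404,.0921,.176],down([.9964,-.085]))
E
```

```text
time_s: 19.45
tcp_pos: [0.5335, 0.3486, 0.2391]
tool_rot: [-2.311, -2.124, 0.002]
force: [0.3, -0.7, -4.8]
gripper_width: 0.227
time_s: 20.45
tcp_pos: [0.5394, 0.1112, 0.2393]
tool_rot: [-2.314, -2.122, 0.001]
force: [0.2, 0.7, -4.0]
gripper_width: 0.221
t 20.45 tcp [0.5394 0.1112 0.2393] rot [-2.314e+00 -2.122e+00  1.000e-03] q [9.400e-02 3.820e-01 1.518e+00 1.000e-03 1.244e+00 1.800e-01] F [ 0.2  0.7 -4. ] w 0.221
t 20.5 tcp [0.5396 0.1107 0.2394] rot [-2.314e+00 -2.122e+00  2.000e-03] q [9.300e-02 3.820e-01 1.518e+00 1.000e-03 1.244e+00 1.800e-01] F [ 0.6 -1.7 -3.8] w 0.225
t [-0.0231  0.0031  0.0792] a [-0.0025 -0.0005 -0.0016] dist 0.066 deg 0.1
```

View pics/s14.png

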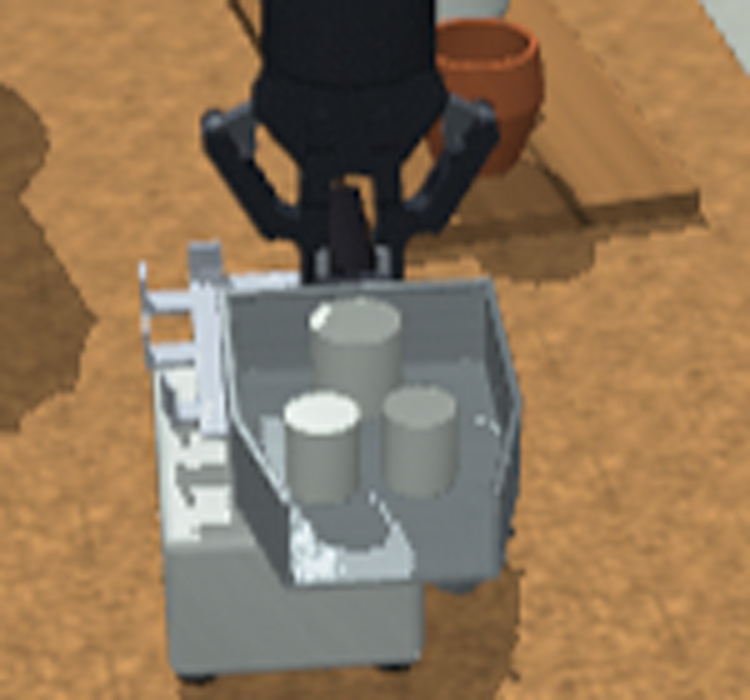

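```bash
python3 - <<'E'
from h import *
n=np.array([.5227,-.0869,.2274]);l=np.array([.996,-.085,0])
print(proj('s14',n-.043*l),proj('s14',n+.043*l))
b=n-.17*np.array([-.085,-.996,0])+[0,0,.042-.003]
print(proj('s14',b-.06*l),proj('s14',b+.06*l),'seen',220+228/5,120+294/5,220+493/5,120+283/5)
E
```

```text
[276.57613184 236.80883351] [319.21387956 234.41995327]
[263.4150256  178.78278635] [317.74173479 176.30087749] seen 265.6 178.8 318.6 176.6
```

```bash
python3 -m inch '[{"ax":0,"ay":0,"az":0,"tx":-0.005,"ty":0.001,"tz":0.006,"claw":1},{"ax":0,"ay":0,"az":0,"tx":-0.01,"ty":0.002,"tz":0.018,"claw":1},{"ax":0,"ay":0,"az":0,"tx":-0.0132,"ty":0.003,"tz":0.034,"claw":1},{"ax":0,"ay":0,"az":0,"tx":-0.0132,"ty":0.003,"tz":0.052,"claw":1},{"ax":0,"ay":0,"az":0,"tx":-0.0132,"ty":0.003,"tz":0.07,"claw":1},{"ax":0,"ay":0,"az":0,"tx":-0.0132,"ty":0.003,"tz":0.082,"claw":1},{"ax":0,"ay":0,"az":0,"tx":-0.0132,"ty":0.003,"tz":0.09,"claw":1},{"ax":0,"ay":0,"az":0,"tx":-0.0132,"ty":0.003,"tz":0.094,"claw":1},{"ax":0,"ay":0,"az":0,"tx":-0.0132,"ty":0.003,"tz":0.094,"claw":1}]'
python3 - <<'E'
from h import *
s=st()
snap('side','s15',(220,160,370,360),4)
print('x',proj('s15',[.522,-.1235,.13]))
from pl import *
v=lambda f:np.array([-.1984*np.cos(f)+.012*np.sin(f),.1984*np.sin(f)+.012*np.cos(f)])
for ph in (8,16,24,32,40,45,52.5,60,67.5,75): d=v(np.radians(ph))-v(0); print(ph,'ay',round(ph/45,3),'tx',round(-d[0]/.8,4),'tz',round(-d[1]/.8,4))
f0=np.radians(45)
for ph in (8,16,24,30):
  d=v(f0+np.radians(ph))-v(f0); X,Z=d; D=Ry(-f0).apply([X,0,Z]); print('from45',ph,round(ph/45,3),'tx',round(-D[0]/.8,4),'tz',round(-D[2]/.8,4))
E
```

```text
time_s: 21.4
tcp_pos: [0.5411, 0.1025, 0.164]
tool_rot: [-2.312, -2.124, 0.001]
force: [-0.0, -0.4, -4.1]
gripper_width: 0.225
t 21.4 tcp [0.5411 0.1025 0.164 ] rot [-2.312e+00 -2.124e+00  1.000e-03] q [7.800e-02 4.680e-01 1.610e+00 1.000e-03 1.065e+00 1.620e-01] F [-0.  -0.4 -4.1] w 0.225
x [301.001553   284.67467123]
8 ay 0.178 tx -0.0045 tz -0.0344
16 ay 0.356 tx -0.0137 tz -0.0678
24 ay 0.533 tx -0.0275 tz -0.0996
32 ay 0.711 tx -0.0456 tz -0.1291
40 ay 0.889 tx -0.0677 tz -0.1559
45 ay 1.0 tx -0.0832 tz -0.171
52.5 ay 1.167 tx -0.1089 tz -0.1909
60 ay 1.333 tx -0.137 tz -0.2073
67.5 ay 1.5 tx -0.167 tz -0.2199
75 ay 1.667 tx -0.1983 tz -0.2284
from45 8 0.178 tx -0.0045 tz -0.0344
from45 16 0.356 tx -0.0137 tz -0.0678
from45 24 0.533 tx -0.0275 tz -0.0996
from45 30 0.667 tx -0.0407 tz -0.122
```

View pics/s15.png

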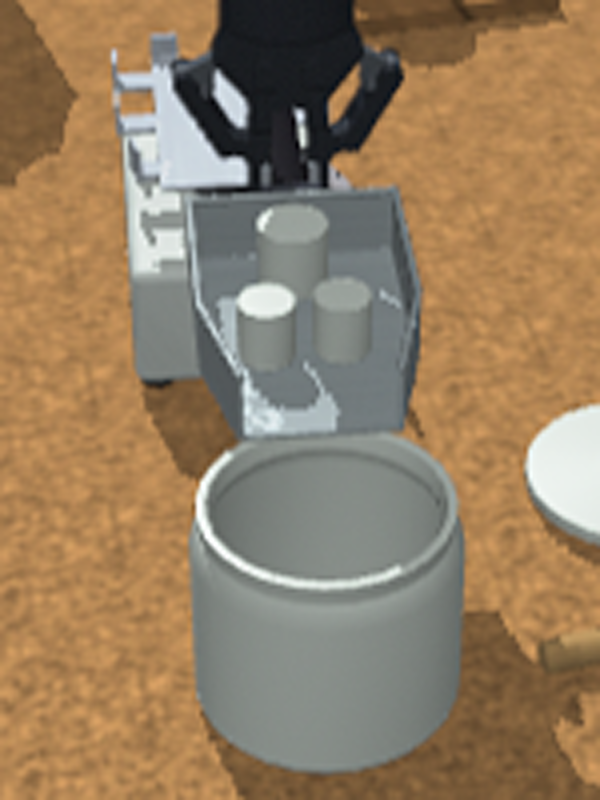

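```bash
python3 -m inch '[{"ax":0,"ay":0.178,"az":0,"tx":-0.0045,"ty":0,"tz":-0.0344,"claw":1},{"ax":0,"ay":0.356,"az":0,"tx":-0.0137,"ty":0,"tz":-0.0678,"claw":1},{"ax":0,"ay":0.533,"az":0,"tx":-0.0275,"ty":0,"tz":-0.0996,"claw":1},{"ax":0,"ay":0.711,"az":0,"tx":-0.0456,"ty":0,"tz":-0.1291,"claw":1},{"ax":0,"ay":0.889,"az":0,"tx":-0.0677,"ty":0,"tz":-0.1559,"claw":1},{"ax":0,"ay":1.0,"az":0,"tx":-0.0832,"ty":0,"tz":-0.171,"claw":1}]'
python3 -m inch '[{"ax":0,"ay":0.178,"az":0,"tx":-0.0045,"ty":0,"tz":-0.0344,"claw":1},{"ax":0,"ay":0.356,"az":0,"tx":-0.0137,"ty":0,"tz":-0.0678,"claw":1},{"ax":0,"ay":0.533,"az":0,"tx":-0.0275,"ty":0,"tz":-0.0996,"claw":1},{"ax":0,"ay":0.667,"az":0,"tx":-0.0407,"ty":0,"tz":-0.122,"claw":1},{"ax":0,"ay":0.667,"az":0,"tx":-0.0407,"ty":0,"tz":-0.122,"claw":1},{"ax":0,"ay":0.667,"az":0,"tx":-0.0407,"ty":0,"tz":-0.122,"claw":1}]'
python3 - <<'E'
from h import *
s=st();print(R.from_rotvec(s['tool_rot']).as_matrix().round(3))
snap('side','s16');snap('top','t16')
E
```

```text
time_s: 22.05
tcp_pos: [0.5363, 0.0337, 0.3032]
tool_rot: [-1.842, -1.691, -0.771]
force: [0.2, 0.7, -2.3]
gripper_width: 0.217
time_s: 22.65
tcp_pos: [0.5282, -0.0564, 0.3465]
tool_rot: [-1.472, -1.349, -1.127]
force: [-0.5, -0.7, -0.2]
gripper_width: 0.226
t 22.65 tcp [ 0.5282 -0.0564  0.3465] rot [-1.472 -1.349 -1.127] q [-0.743  0.644  1.474  0.966  1.949 -0.755] F [-0.5 -0.7 -0.2] w 0.226
[[ 0.024  0.996  0.082]
 [ 0.258 -0.086  0.962]
 [ 0.966 -0.002 -0.259]]
```

View pics/s16.png

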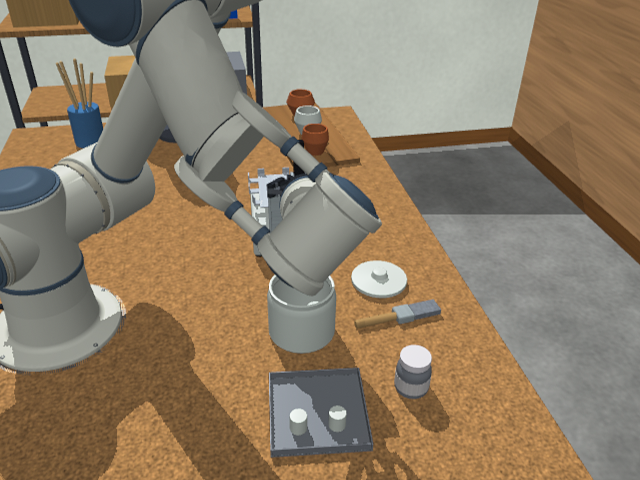

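View pics/t16.png

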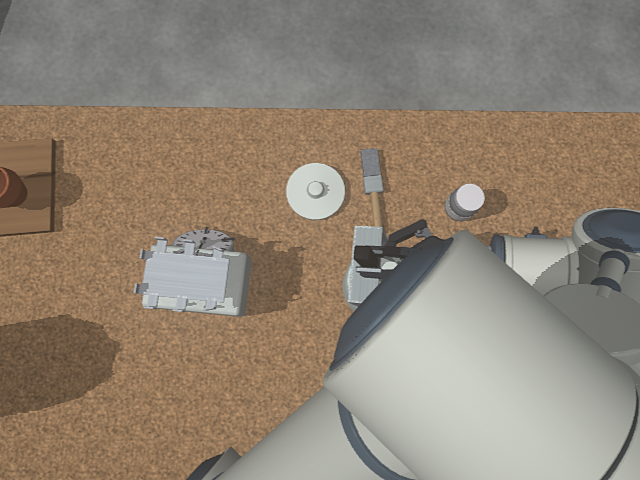

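```bash
python3 - <<'E'
from h import *
snap('wrist','w16'); i=load('t16')[2]; save(i,'t16c',(335,215,445,315),6); i=load('s16')[2]; save(i,'s16c',(255,260,355,360),6)
st()
E
```

```text
t 22.8 tcp [ 0.528  -0.0549  0.3475] rot [-1.47  -1.351 -1.126] q [-0.741  0.641  1.475  0.966  1.949 -0.755] F [-0.2  0.4 -0.8] w 0.222
```

View pics/w16.png

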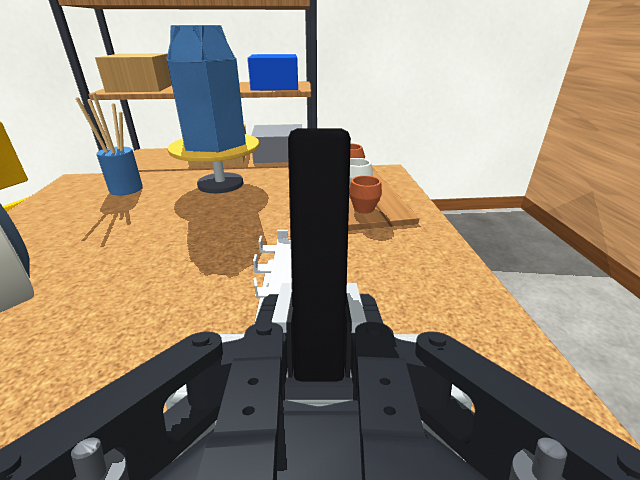

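View pics/t16c.png

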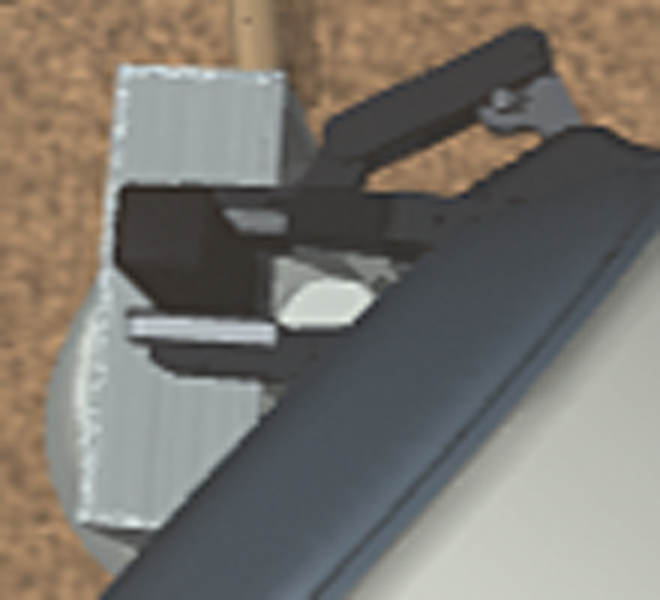

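View pics/s16c.png

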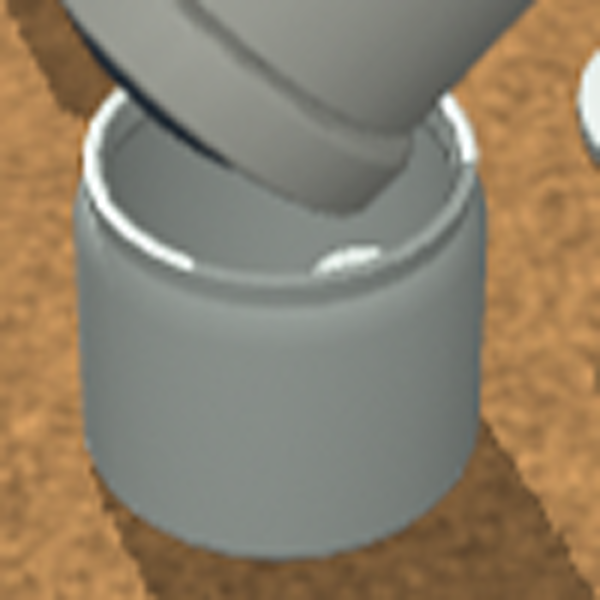

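```bash
python3 - <<'E'
from h import *
print(tri([('s16',(255+348/6,260+258/6)),('t16',(335+325/6,215+303/6))]))
o=atz('s16',(255+348/6,260+258/6),.05);print(o,atz('s16',(255+348/6,260+258/6),.09),atz('t16',(335+325/6,215+303/6),.05))
fs=[]
E
python3 -m inch '[{"ax":0,"ay":0,"az":0,"tx":0,"ty":0,"tz":0,"claw":1},{"ax":0,"ay":0,"az":0,"tx":0.02,"ty":0,"tz":0,"claw":1},{"ax":0,"ay":0,"az":0,"tx":0.05,"ty":0,"tz":-0.01,"claw":1},{"ax":0,"ay":0,"az":0,"tx":0.09,"ty":0,"tz":-0.02,"claw":1},{"ax":0,"ay":0,"az":0,"tx":0.12,"ty":0,"tz":-0.03,"claw":1},{"ax":0,"ay":0,"az":0,"tx":0.12,"ty":0,"tz":-0.03,"claw":1},{"ax":0,"ay":0,"az":0,"tx":0.12,"ty":0,"tz":-0.03,"claw":1}]'
python3 - <<'E'
from h import *
st();snap('side','s17');snap('top','t17')
i=load('t17')[2]; save(i,'t17c',(335,215,445,315),6); i=load('s17')[2]; save(i,'s17c',(235,210,365,360),5)
print(env.read_state()['force'])
E
```

```text
(array([ 0.5497199 , -0.14236715,  0.0934706 ]), [np.float64(0.005988099342223719), np.float64(0.005988099342223827)])
[ 0.55395842 -0.09385974  0.05      ] [ 0.54443227 -0.13897737  0.09      ] [ 0.56169704 -0.14956936  0.05      ]
time_s: 23.5
tcp_pos: [0.528, -0.0536, 0.4466]
tool_rot: [-1.47, -1.35, -1.127]
force: [-0.1, 0.5, -2.1]
gripper_width: 0.218
t 23.5 tcp [ 0.528  -0.0536  0.4466] rot [-1.47  -1.35  -1.127] q [-0.74   0.527  1.383  1.049  2.059 -0.561] F [-0.1  0.5 -2.1] w 0.218
[ 0.57643885  1.21726654 -1.27388252]
```

View pics/s17c.png

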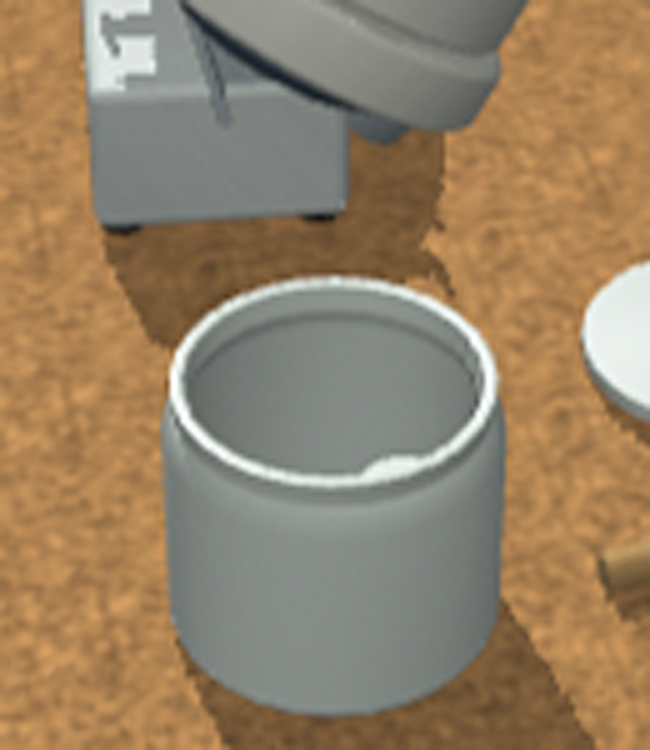

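View pics/t17c.png

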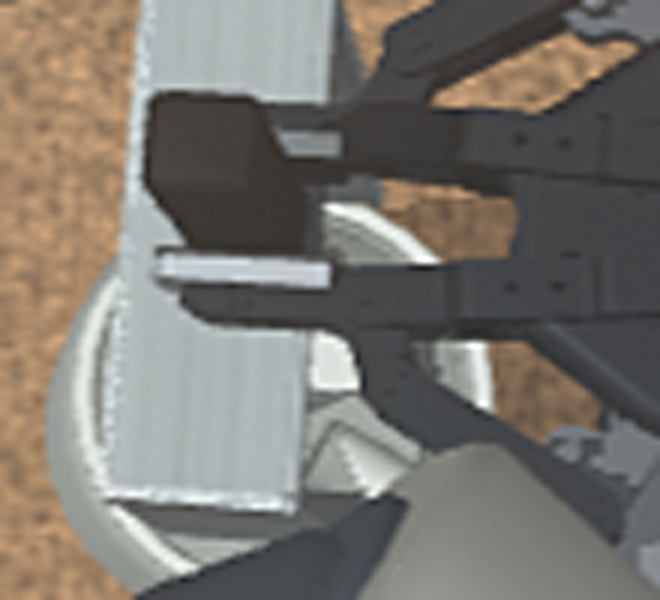

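```bash
python3 -m inch '[{"ax":0,"ay":0,"az":0,"tx":-0.015,"ty":0,"tz":0,"claw":1},{"ax":0,"ay":0,"az":0,"tx":-0.04,"ty":0.001,"tz":0,"claw":1},{"ax":0,"ay":0,"az":0,"tx":-0.065,"ty":0.002,"tz":0,"claw":1},{"ax":0,"ay":0,"az":0,"tx":-0.078,"ty":0.002,"tz":0,"claw":1},{"ax":0,"ay":0,"az":0,"tx":-0.084,"ty":0.002,"tz":0,"claw":1},{"ax":0,"ay":0,"az":0,"tx":-0.084,"ty":0.002,"tz":0,"claw":1},{"ax":0,"ay":0,"az":0,"tx":-0.084,"ty":0.002,"tz":0,"claw":1},{"ax":0,"ay":0,"az":0,"tx":-0.084,"ty":0.002,"tz":0,"claw":1}]'
python3 - <<'E'
from h import *
s=st();M=R.from_rotvec(s['tool_rot']).as_matrix()
sx,sz=-M[:,0],-M[:,2]; print('nose',(s['tcp_pos']+.1984*sx-.012*sz).round(4),'tilt',np.degrees(np.arcsin(-sx[2])))
snap('side','s18');snap('top','t18')
F=[]
for k in range(4): env.read_camera('top'); F.append(env.read_state()['force'][2])
print(np.mean(F))
i=load('t18')[2]; save(i,'t18c',(335,215,445,315),6)
# jar displacement: rim pixel
E
```

```text
time_s: 24.4
tcp_pos: [0.5283, -0.0716, 0.3814]
tool_rot: [-1.47, -1.349, -1.128]
force: [-1.0, 0.0, -1.2]
gripper_width: 0.224
t 24.4 tcp [ 0.5283 -0.0716  0.3814] rot [-1.47  -1.349 -1.128] q [-0.761  0.613  1.42   0.985  2.011 -0.688] F [-1.   0.  -1.2] w 0.224
nose [ 0.5248 -0.111   0.1866] tilt 75.03778790592948
-1.2333243386279207
```

View pics/s18.png

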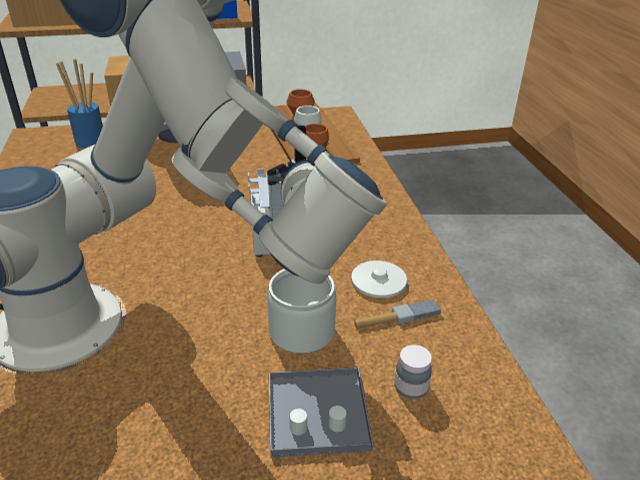

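View pics/t18c.png

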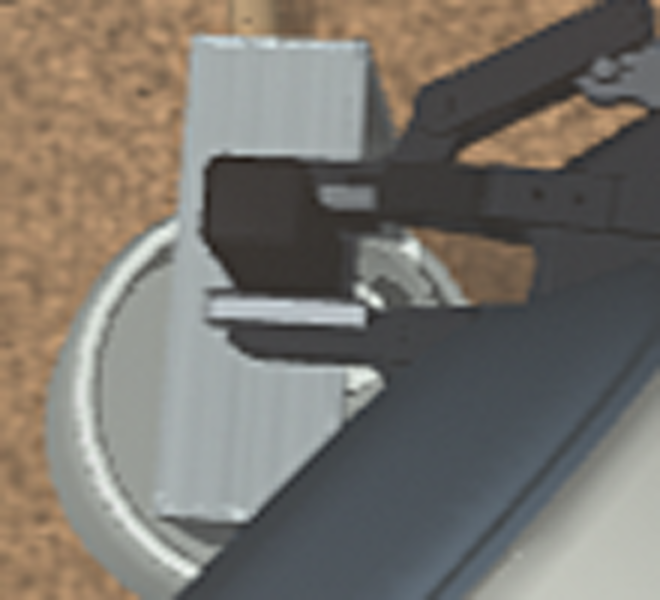

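Nothing in the images is out of place, and the wrist force averages −1.2 N, which is about the empty 150 g scoop. I'll hand it in.

```bash
python3 -c "
from cell import env
print(env.close_job())"
```

```text
the job is handed in; nothing more can be done
None
```

I weighed out the charge, poured it into the mill jar and handed the job in at about 25 s of the 70 s allowed. No verdict was reported.

**Weighing:** I moved two small pebbles into the scoop next to the big one. The needle read about 2.0 rad with the big pebble alone and about 2.85 rad after the first small one, still short of the first tab. It settled at about 3.75 rad (roughly 300 g) after the second, midway between the tabs.

**Pour:** I lifted the scoop by its handle, carried it level to the jar and tipped it 75° nose-down.

**Last checks:**
- **Scoop:** The wrist force was about −1.2 N, which matches the empty 150 g scoop. The nose is held about 57 mm above the rim, inside the mouth circle, touching nothing.
- **Pebbles:** Two are still in the tray and none are on the table. At least two show inside the jar, but the scoop and arm hide part of its mouth. That all three are in the jar rests on the empty-scoop force and the clear table.
- **Jar and bystanders:** The jar rim is at the same pixels as at the start, and the lid, brush and glaze jar look unmoved.

**Small disagreements:** Points measured from two views agreed within about 1 to 3 mm. Rough readings of the pan's back wall top were up to about 14 mm too high, so I didn't use them. While gripping the two pebbles in the tray, the wrist showed 10 to 13 N upward, far below the limits.

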